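Load the gluing press with stud ornaments

ROBOT

A 6-joint arm with a two-finger parallel gripper is mounted at the origin on the work surface. World frame = base frame: x ahead of the robot, y to its left, z up, the work surface at z = 0. Lengths are in m, angles in rad, forces in N, time in s.
With the tool pointing down it reaches from about 0.35 to 0.975 m from the base axis. Payload 4.9 kg.
Tool frame: the origin (TCP) lies between the finger pads; the fingertips stand 19 mm ahead of it and the grasp point (between the pads) is the TCP; z points along the fingers, y is the line along which they close (so a half turn about z gives the same grasp; the last joint's range is limited). The gripper opens to 85 mm and grips with 20 to 120 N. Pads are 22 mm wide; open, the fingers measure 114 mm over their backs; the gripper's body (76 mm by 85 mm) begins 54 mm behind the grasp point. The pads swing forward as they close: fully open they stand 13 mm farther back than shut.
Start: joints at [1.093, 0.053, 1.613, -0, 1.476, -0.119], TCP at [0.219, 0.585, 0.25] pointing down, gripper open.
Joint ranges: [-3.01, 3.01], [-1.01, 2.22], [0.06, 2.58], [-1.02, 4.17], [0.09, 2.62], [-3.14, 3.14]. Speed limits (rad/s): [2.57, 2.57, 3.14, 3.14, 3.14, 3.14].

INTERFACE

Orientations are given as a rotation vector (axis times angle).
In Python, from station import ctrl gives the robot as it stands. The module is installed in compiled form; this text tells all that it offers.
- The arm moves only by the tool servo_tool, never from a script. Its argument "increments" is a list that holds one entry, the list of rows, each a list of 5 numbers: the finger opening in cm, from 0 to 8.54, then the shift along the tool's x, y, z in cm, then the turn about the tool's z in degrees. A call has 1 to 5 rows; each row is the pose to reach, as a shift and turn from the pose commanded when the call began, along the tool's axes at that moment; what a row does not reach only later rows make up. A row lasts 1/10 s, in which the tool goes at most 50 mm and 8.59 degrees, less where a joint would pass 70% of its speed; a pose out of reach is approached as far as the arm can. A call with a gripper value outside its range is refused whole. The fingers move at their own pace and stop on an object; "newtons" is the grip in N (left out, the last holds). Time passes only in rows, so rows that repeat a pose let the fingers close. It gives the time, the measured TCP pose, the force, the opening and the grip force at its end, in the units of the state.
- ctrl.get_obs(): the state, without advancing time (a new reading comes with each control period).
- ctrl.get_image(name): name is "side" or "top" or "wrist"; returns a dict with "img" (480x640x3 uint8, red, green, blue), "fx", "fy", "cx", "cy" (pixels), "rvec" (rotation vector, rad) and "tvec" (3), from world to camera coordinates, as OpenCV has them; the wrist camera has in their place "mount" (4x4, takes a point from camera to tool coordinates, whose origin is the TCP and whose axes are the flange's). Camera axes: x right, y down, z forward; pixel columns grow to the right and rows downward; lengths in m; the calibration is good to about 2 mm. A picture is of the moment at which its call begins: read the wrist's pose just before it. There is no depth.
- ctrl.finish_job(): hands the job in; it is judged then, once.
The state is a dict: "t": time; "q": joint angles; "dq": joint speeds; "effort": joint torques, N m; "tool_pos": TCP position; "tool_rot": TCP orientation; "contact_force": force on the tool from outside, world axes, zero at the start; "wrist_torque": the same for the moment, N m; "opening": finger opening in m; "grip_force": force on a finger pad.
Only numpy, scipy, OpenCV 4.12 (cv2) and the standard library are available. Lean on these libraries where they do the work, as an engineer would, in place of code of your own. Each camera call takes 0.05 s, during which the arm holds its last target. There are 200 camera calls.

TASK

Get the freshly glued stud ornaments into the press to set: swing the cam lever up to raise the press and draw the tray right out, then seat every stud on the table flat and square in a pocket of its own (any pocket). With all of them down in their pockets, slide the tray fully home under the raised press and swing the lever all the way down, leaving the studs clamped and the other things on the table where they are.

Things in the scene. Friction and masses are not known exactly. Their poses are not given: they have to be found in the camera images.
- press: four-pillar gluing press fixed on the table, turned up to 0.25 rad; 250 x 195 mm head, crosshead top 118 mm above the table (pillar nuts to 126, lever clevis to 168). Origin: on the table under the head's centre. x: across the tray (the closed lever points to -x); -y: the way the tray slides out on two rails; z up.
- tray (a joint): how far the aluminium nest tray is drawn out of the press towards the press's -y, in m: 0 = fully home under the press head, 0.21 = fully out (stop). About 2.5 N of friction; stays where left. Tray 184 (x) x 160 (y) mm; its flat top is 29 mm above the table; pocket floors are 23 mm above the table.
- tray_knob (a point): centre of the upright black cylinder knob (24 mm diameter, its body from 23 to 61 mm above the table, this point at 45 mm) at the front of the tray, 132 mm from the tray's centre; with the tray home its axis stands 34 mm in front of the edge of the press head. Moves with the tray.
- tray_centre (a point): centre of the tray, at the level of the pocket floors (23 mm above the table); its axes are parallel to the press's. A pocket's centre lies 58 mm from it.
- lever (a joint): angle of the cam lever, rad: 0 = closed (level, pointing to the press's -x, platen down), 1.6 = open (upright, platen raised 13 mm). Turns about the press's y axis, stiff (about 0.45 N m), stays where left. Under the platen a sprung rubber foot over each pocket: clears a seated stud by 10 mm when open, presses it when closed. A stud not down in its pocket keeps the lever from closing.
- lever_pivot (a point): axis of the lever, 150 mm above the table, 20 mm to the press's +x from its origin. The axis lies along the press's y.
- lever_knob (a point): centre of the black ball (30 mm diameter) at the lever's end, 120 mm from the pivot. The lever bar is 14 mm wide (along press y) and 9 mm thick.
- pocket0 (a point): centre of the floor of rectangular pocket 0 in the tray (moves with the tray): 68 mm along press x, 56 mm along press y, 6 mm deep, flat floor. The four lie in a 2 x 2 pattern, 84 mm apart in x and 80 mm in y. Its axes are parallel to the press's.
- pocket1 (a point): centre of the floor of rectangular pocket 1 in the tray (moves with the tray): 68 mm along press x, 56 mm along press y, 6 mm deep, flat floor. The four lie in a 2 x 2 pattern, 84 mm apart in x and 80 mm in y. Its axes are parallel to the press's.
- pocket2 (a point): centre of the floor of rectangular pocket 2 in the tray (moves with the tray): 68 mm along press x, 56 mm along press y, 6 mm deep, flat floor. The four lie in a 2 x 2 pattern, 84 mm apart in x and 80 mm in y. Its axes are parallel to the press's.
- pocket3 (a point): centre of the floor of rectangular pocket 3 in the tray (moves with the tray): 68 mm along press x, 56 mm along press y, 6 mm deep, flat floor. The four lie in a 2 x 2 pattern, 84 mm apart in x and 80 mm in y. Its axes are parallel to the press's.
- stud1: one of up to four alike stud ornaments, upright on the table: wooden back plate 64 (its x) x 52 (its y) x 6 mm, 2 mm bevel under its edges; on it a gold cap, a cylinder 44 mm across with upright sides from 9 to 29 mm above the underside, rounded above to a flat crown at 41 mm. About 90 g. Origin: centre of the plate's underside; z up. None when absent.
- stud2: one of up to four alike stud ornaments, upright on the table: wooden back plate 64 (its x) x 52 (its y) x 6 mm, 2 mm bevel under its edges; on it a gold cap, a cylinder 44 mm across with upright sides from 9 to 29 mm above the underside, rounded above to a flat crown at 41 mm. About 90 g. Origin: centre of the plate's underside; z up. None when absent.
- stud3: one of up to four alike stud ornaments, upright on the table: wooden back plate 64 (its x) x 52 (its y) x 6 mm, 2 mm bevel under its edges; on it a gold cap, a cylinder 44 mm across with upright sides from 9 to 29 mm above the underside, rounded above to a flat crown at 41 mm. About 90 g. Origin: centre of the plate's underside; z up. None when absent.
- stud4: one of up to four alike stud ornaments, upright on the table: wooden back plate 64 (its x) x 52 (its y) x 6 mm, 2 mm bevel under its edges; on it a gold cap, a cylinder 44 mm across with upright sides from 9 to 29 mm above the underside, rounded above to a flat crown at 41 mm. About 90 g. Origin: centre of the plate's underside; z up. None when absent.
- spool: bystander: blue sewing-thread spool standing upright, 44 mm across, 52 mm high; origin under its centre
- tape: bystander: pale roll of tape lying flat, 72 mm across, 24 mm high; origin under its centre
- glue_can: bystander: green open glue can, 72 mm across, 98 mm high; origin under its centre
- bowl: bystander: white bowl, 110 mm across, 45 mm high; origin under its centre
- brush: bystander: glue brush lying flat; origin near its middle
- scissors: bystander: scissors lying flat, about 160 mm long, 10 mm high; origin near the rivet
- gold_ball: bystander: finished gold ball 120 mm across on a small black foot; origin under its centre
Not all that is in view belongs to the job. What is shaped like the stud3 but pink or red is not meant.

How it is judged:
By the outcome, as a careful person would: the job done as asked, in the order asked, and still so for the second after the job is handed in, with the robot touching nothing.
Of stud1, stud2, stud3, stud4 only 2 to 4 are there at a start; the rules pass over those that are not, and their reading is None.
At some moment in a run one of stud1, stud2, stud3, stud4 may be knocked a few centimetres aside while the robot is not near it.
Once in a run the grip may slacken for a moment while it holds something.
It also fails if it takes over 210 s, if anything falls off the work surface, if the arm or the gripper's body presses on something with over 40 N, if the wrist force passes 120 N, or if a joint passes its speed limit or range.

## Working session

There is one attempt and no reset: what is moved stays moved. The work goes in short steps, Python scripts to look and compute and a tool call to move; the robot and the scene stay as the last step left them, time stands still between calls to the robot, and variables do not carry over. Pictures are saved under pics/ and viewed, at most 14 in all, crops included, and the job is handed in when it is done.

Besides the shell and the picture viewer there is one more tool, called after "Call:" as name(argument=value, ...) on one line, values as JSON. servo_tool: Moves the arm, as the interface text tells. Its arguments: {"type":"object","properties":{"increments":{"type":"array"},"newtons":{"type":"number"}},"required":["increments"]}

```bash
mkdir -p pics; cat > h.py <<'E'
import numpy as np,cv2
from station import ctrl
from scipy.spatial.transform import Rotation as R
def snap(n,f):
    o=ctrl.get_obs(); d=ctrl.get_image(n); cv2.imwrite('pics/'+f+'.png',d['img'][:,:,::-1])
    K=np.array([[d['fx'],0,d['cx']],[0,d['fy'],d['cy']],[0,0,1.]])
    if n=='wrist':
        T=np.eye(4);T[:3,:3]=R.from_rotvec(o['tool_rot']).as_matrix();T[:3,3]=o['tool_pos']
        C=T@np.array(d['mount'])
    else:
        C=np.eye(4);r=R.from_rotvec(np.ravel(d['rvec'])).as_matrix();C[:3,:3]=r.T;C[:3,3]=-r.T@np.ravel(d['tvec'])
    np.savez('pics/'+f+'.npz',K=K,C=C); return d['img']
def pix2w(f,u,v,z):
    a=np.load('pics/'+f+'.npz');d=a['C'][:3,:3]@np.linalg.inv(a['K'])@[u,v,1];c=a['C'][:3,3]
    return (c+d*(z-c[2])/d[2])
def w2pix(f,p):
    a=np.load('pics/'+f+'.npz');q=a['K']@(a['C'][:3,:3].T@(np.array(p)-a['C'][:3,3]));return q[:2]/q[2]
def crop(f,u0,v0,u1,v1,s,out):
    i=cv2.imread('pics/'+f+'.png')[v0:v1,u0:u1];cv2.imwrite('pics/'+out+'.png',cv2.resize(i,None,fx=s,fy=s,interpolation=cv2.INTER_CUBIC))
def togo(p,ang=None):
    """shift in tool axes (cm) to world point p; ang = desired world yaw of tool x"""
    o=ctrl.get_obs();M=R.from_rotvec(o['tool_rot']).as_matrix()
    print('t',round(o['t'],2),'pos',np.round(o['tool_pos'],4),'x',np.round(M[:,0],3),'z',np.round(M[:,2],3),'q6',round(o['q'][5],2))
    print('shift cm',np.round(M.T@(np.array(p)-o['tool_pos'])*100,2))
E
python3 - <<'E'
from h import *
snap('top','top0');snap('side','side0')
o=ctrl.get_obs();print(o)
for n in('top0','side0'):print(np.load(f'pics/{n}.npz')['C'])
togo([.5,0,.3])
E
```

```text
{'t': 0.1, 'q': array([ 1.09296273e+00,  5.33219221e-02,  1.61412877e+00,  1.79385031e-05,
        1.47596358e+00, -1.18979714e-01]), 'dq': array([ 0.00073798, -0.00251857, -0.00125948,  0.00027093,  0.00014643,
       -0.00032897]), 'effort': array([ 5.92703350e-05, -3.94901526e+01, -3.71362031e+01, -1.06938262e-04,
        3.89369830e-03,  8.40230967e-06]), 'tool_pos': array([0.21924957, 0.58474065, 0.24918332]), 'tool_rot': array([-5.60570480e-01, -3.09061253e+00,  2.72621225e-03]), 'contact_force': array([ 0.28130181,  0.4283052 , -0.813463  ]), 'wrist_torque': array([-0.01299328,  0.01698666,  0.04304988]), 'grip_force': 0.0, 'opening': 0.08577239618463062}
[[ 0.01110407 -0.98043071  0.19655107  0.28814526]
 [-0.99980764 -0.00770795  0.01803515 -0.00967737]
 [-0.01616721 -0.19671353 -0.9803277   1.44683775]
 [ 0.          0.          0.          1.        ]]
[[ 0.89421105 -0.26698221  0.35931475  0.02030187]
 [-0.44761643 -0.54245121  0.71090521 -0.99625271]
 [ 0.00511167 -0.79653448 -0.60457149  0.95581231]
 [ 0.          0.          0.          1.        ]]
t 0.1 pos [0.2192 0.5847 0.2492] x [-0.936  0.351  0.   ] z [-0.001 -0.002 -1.   ] q6 -0.12
shift cm [-46.82 -44.9   -5.01]
```

View pics/top0.png

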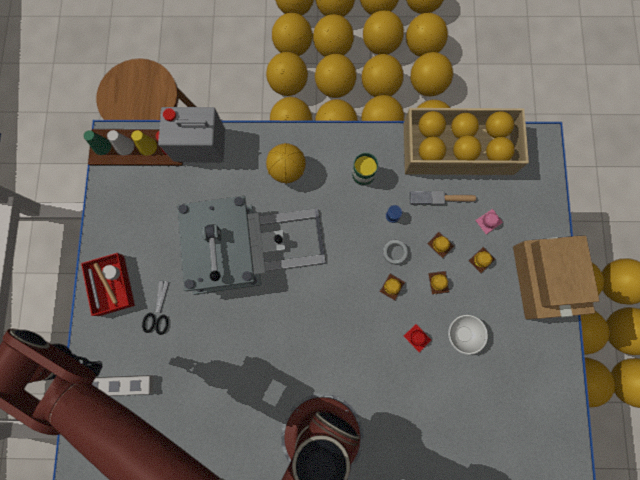

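View pics/side0.png

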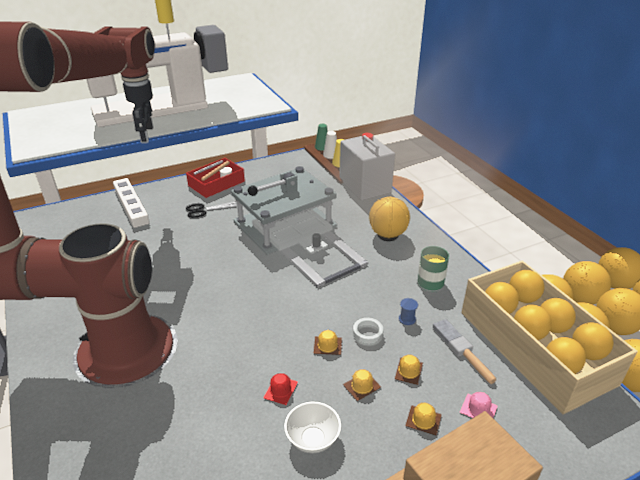

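The top view shows these candidates: four brown-plate gold studs at (441,244), (483,260), (439,283) and (393,286). The decoys are a pink one at (489,220) and a red one at (417,338). The gold balls in the crate, and the large one at (286,163), aren't studs either. I choose the four brown-plate ones and will check them in close crops, along with the press.

```bash
python3 - <<'E'
from h import *
a=cv2.imread('pics/top0.png')
i=cv2.resize(a[185:305,165:335],None,fx=4.7,fy=4.7,interpolation=cv2.INTER_CUBIC)
cv2.imwrite('pics/c1.png',i)
crop('top0',370,200,520,310,5.3,'c2')
print(np.load('pics/top0.npz')['K'])
E
```

```text
[[482.05794942   0.         318.11393095]
 [  0.         482.05794942 235.71013137]
 [  0.           0.           1.        ]]
```

View pics/c1.png

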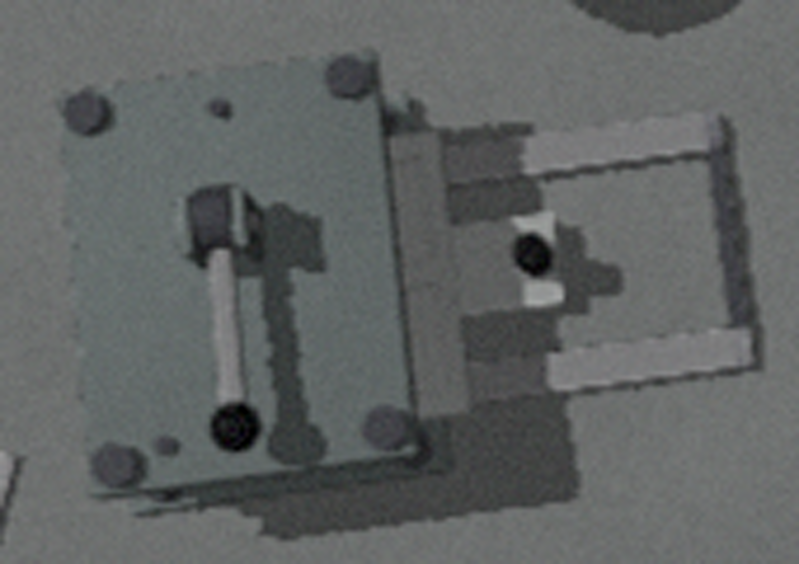

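View pics/c2.png

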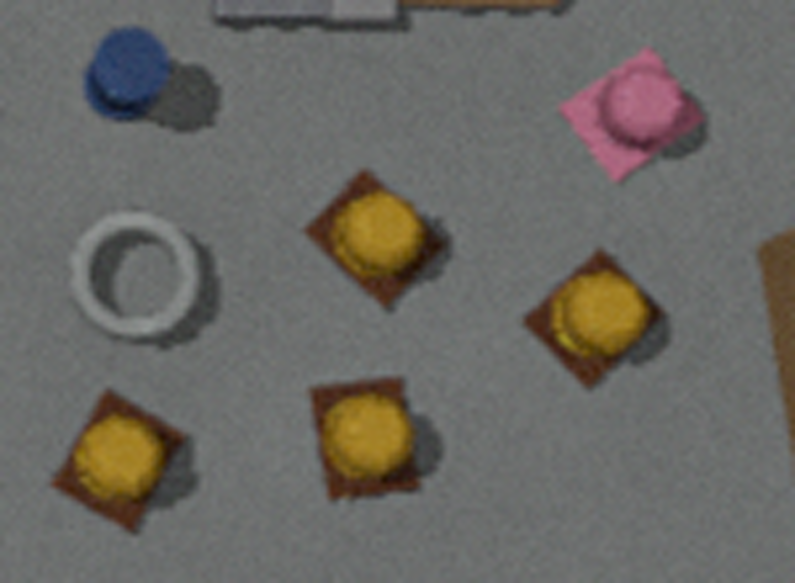

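The left crop shows the press: nuts at crop (88,112), (350,76), (118,464) and (388,428), lever ball at (235,427), tray knob at (533,254). The right crop confirms four studs with brown plates and gold caps. The pink one is a decoy.

```bash
python3 - <<'E'
from h import *
c1=lambda u,v,z:pix2w('top0',165+u/4.7-.4,185+v/4.7-.4,z)
c2=lambda u,v,z:pix2w('top0',370+u/5.3-.4,200+v/5.3-.4,z)
N=np.array([c1(*p,.126) for p in[(88,112),(350,76),(118,464),(388,428)]]);print(N.round(4))
o=N.mean(0);print('origin',o)
xs=(N[0]+N[1]-N[2]-N[3]);ys=(N[0]+N[2]-N[1]-N[3]);print('yaw',np.arctan2(xs[1],xs[0]),np.arctan2(-ys[0],ys[1]))
k=c1(235,427,.15);t=c1(533,254,.061);print('lknob',k,'tknob',t, 'yaw from knob',np.arctan2(*(o-t)[[0,1]]*[-1,1]))
S={1:[(365,170),(305,230),(388,308),(447,243)],2:[(600,250),(524,320),(592,388),(665,315)],3:[(312,388),(403,378),(420,488),(331,500)],4:[(110,390),(188,438),(136,532),(53,483)]}
for n,c in S.items():
    P=np.array([c2(*p,.006) for p in c])[:,:2];e=[P[(i+1)%4]-P[i] for i in range(4)];L=[np.hypot(*x) for x in e]
    a,b=e[0]-e[2],e[1]-e[3]
    l,s=(a,b) if np.hypot(*a)>np.hypot(*b) else (b,a)
    print(n,P.mean(0).round(4),np.round(L,3),'long yaw',round(np.arctan2(l[1],l[0])%np.pi,3),'short-90',round((np.arctan2(s[1],s[0])-np.pi/2)%np.pi,3))
for p,n in [((130,275,.02),'tape'),((127,65,.052),'spool')]:print(n,c2(*p))
for n,u,v,z in [('bowl',468,334,.045),('can',366,167,.098),('ball',286,163,.06),('red',417,338,.03)]:print(n,pix2w('top0',u,v,z).round(3))
E
```

```text
[[0.629  0.3984 0.126 ]
 [0.6525 0.2406 0.126 ]
 [0.4165 0.3666 0.126 ]
 [0.4391 0.209  0.126 ]]
origin [0.53429724 0.30363544 0.126     ]
yaw 0.14778764172490333 0.14532097048530115
lknob [0.43615382 0.29340743 0.15      ] tknob [0.5563026  0.13337341 0.061     ] yaw from knob 0.12853162102717572
1 [ 0.5531 -0.354 ] [0.05  0.064 0.051 0.062] long yaw 0.806 short-90 0.804
2 [ 0.5077 -0.4758] [0.061 0.053 0.06  0.051] long yaw 2.322 short-90 2.324
3 [ 0.4383 -0.3441] [0.052 0.062 0.05  0.063] long yaw 0.123 short-90 0.131
4 [ 0.4245 -0.2067] [0.051 0.061 0.053 0.062] long yaw 2.603 short-90 2.601
tape [ 0.5278682  -0.21141036  0.02      ]
spool [ 0.64188033 -0.20757574  0.052     ]
bowl [ 0.288 -0.412  0.045]
can [ 0.765 -0.123  0.098]
ball [0.79  0.116 0.06 ]
red [ 0.275 -0.27   0.03 ]
```

```bash
python3 - <<'E'
from h import *
togo([.44,.285,.30]); print(np.array(ctrl.get_image('wrist')['mount']).round(3))
E
```

```text
t 0.1 pos [0.2192 0.5847 0.2492] x [-0.936  0.351  0.   ] z [-0.001 -0.002 -1.   ] q6 -0.12
shift cm [-31.19 -20.32  -5.05]
[[ 0.    -0.955 -0.295  0.076]
 [ 1.     0.     0.     0.001]
 [-0.    -0.295  0.955 -0.123]
 [ 0.     0.     0.     1.   ]]
```

Call:
servo_tool(increments=[[[6, 0, 0, -4, -8], [6, -4, -2.5, -5, -16], [6, -8, -5, -5, -24], [6, -12, -7.5, -5, -29], [6, -16, -10, -5, -29]]], newtons=20)

```text
t: 0.65
tool_pos: [0.3348, 0.4339, 0.3002]
tool_rot: [-0.235, 3.133, -0.0]
contact_force: [0.5, -0.4, -0.7]
opening: 0.0603
grip_force: 0.0
```

```bash
python3 - <<'E'
from h import *
togo([.44,.285,.30])
E
```

```text
t 0.65 pos [0.3348 0.4339 0.3002] x [-0.989 -0.149 -0.   ] z [ 0. -0. -1.] q6 -0.94
shift cm [ -8.19 -16.29   0.02]
```

Now yaw is aligned with the press.

Call:
servo_tool(increments=[[[6, -2.5, -4.5, 0, 0], [6, -5, -9, 0, 0], [6, -8.2, -13, 0, 0], [6, -8.2, -16.3, 0, 0], [6, -8.2, -16.3, 0, 0]]])

```text
t: 1.15
tool_pos: [0.4405, 0.2828, 0.2998]
tool_rot: [0.223, -3.133, 0.002]
contact_force: [-0.9, 0.7, 0.6]
opening: 0.0601
grip_force: 0.0
```

```bash
python3 - <<'E'
from h import *
snap('wrist','w1');togo([.436,.2915,.15])
for p in [(.436,.2915,.15),(.554,.3065,.15)]:print(w2pix('w1',p))
E
```

```text
t 1.2 pos [0.4398 0.2845 0.2999] x [-0.99  -0.143  0.001] z [-0.001 -0.    -1.   ] q6 -1.28
shift cm [ 0.27  0.74 14.99]
[332.17956247 227.4365076 ]
[328.51879535 371.81178616]
```

View pics/w1.png

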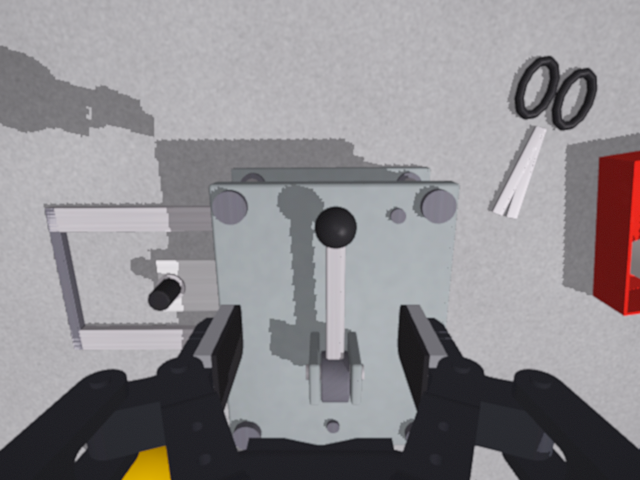

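```bash
python3 - <<'E'
from h import *
b=pix2w('w1',336,227.5,.15);t=pix2w('w1',159.5,296.5,.061);p=pix2w('w1',335,375,.16)
n=[pix2w('w1',*q,.126) for q in[(230,207),(438,206)]];print(b,t,p,n)
x=p-b;d=n[1]-n[0];print('yaw lever',np.arctan2(x[1],x[0]),'nuts',np.arctan2(-d[0],d[1]),(n[0]+n[1])/2)
togo(b)
E
```

```text
[0.43566211 0.2941888  0.15      ] [0.55322381 0.13843808 0.061     ] [0.54922461 0.31063561 0.16      ] [array([0.43730133, 0.21386839, 0.126     ]), array([0.41417105, 0.37007322, 0.126     ])]
yaw lever 0.14382610143862093 nuts 0.14700830310145083 [0.42573619 0.2919708  0.126     ]
t 1.2 pos [0.4398 0.2845 0.2999] x [-0.99  -0.143  0.001] z [-0.001 -0.    -1.   ] q6 -1.28
shift cm [ 0.26  1.01 14.99]
```

Call:
servo_tool(increments=[[[6, 0.25, 0.5, 4, 0], [6, 0.25, 1, 8, 0], [6, 0.25, 1, 12, 0], [6, 0.25, 1, 15, 0], [6, 0.25, 1, 15, 0]]])

```text
t: 1.7
tool_pos: [0.4312, 0.2951, 0.1446]
tool_rot: [0.233, -3.123, 0.006]
contact_force: [-1.1, 0.6, 0.0]
opening: 0.0595
grip_force: 0.0
```

Call:
servo_tool(increments=[[[2.6, 0, 0, 0, 0], [2.6, 0, 0, 0, 0], [2.6, 0, 0, 0, 0], [2.6, 0, 0, 0, 0], [2.6, 0, 0, 0, 0]]], newtons=30)

```text
t: 2.2
tool_pos: [0.4365, 0.2931, 0.1526]
tool_rot: [-0.231, 3.131, -0.011]
contact_force: [-1.5, -12.4, 1.2]
opening: 0.0281
grip_force: 29.4
```

Call:
servo_tool(increments=[[[2.6, -0.24, 0, -2.38, 0], [2.6, -0.95, 0, -4.67, 0], [2.6, -2.1, 0, -6.78, 0], [2.6, -3.64, 0, -8.61, 0], [2.6, -3.64, 0, -8.61, 0]]])

```text
t: 2.7
tool_pos: [0.4743, 0.2987, 0.2403]
tool_rot: [-0.228, 3.127, -0.009]
contact_force: [3.7, -10.9, 2.1]
opening: 0.0284
grip_force: 32.0
```

Call:
servo_tool(increments=[[[2.6, -1.88, 0, -1.49, 0], [2.6, -4.01, 0, -2.57, 0], [2.6, -6.32, 0, -3.22, 0], [2.6, -8.7, 0, -3.38, 0], [2.6, -9, 0, -3.38, 0]]])

```text
t: 3.2
tool_pos: [0.5628, 0.3144, 0.273]
tool_rot: [-0.229, 3.129, 0.002]
contact_force: [-1.2, 0.7, -0.4]
opening: 0.0258
grip_force: 0.0
```

```bash
python3 - <<'E'
from h import *
o=ctrl.get_obs();print(o['tool_pos'],o['contact_force'],o['opening'],o['grip_force'])
E
```

```text
[0.56280674 0.31439757 0.2730107 ] [-1.2429614   0.68636637 -0.43567725] 0.025844742692331245 0.0
```

```bash
python3 - <<'E'
from h import *
snap('side','s1');crop('s1',200,120,400,270,4,'s1c')
for x,z in[(.02,.27),(-.028,.261)]:
    P=np.array([.534,.308,0])+x*np.array([.989,.1455,0])+[0,0,z];print(w2pix('s1',P))
E
```

```text
[286.28676351 142.01684807]
[271.66079125 149.34725084]
```

View pics/s1c.png

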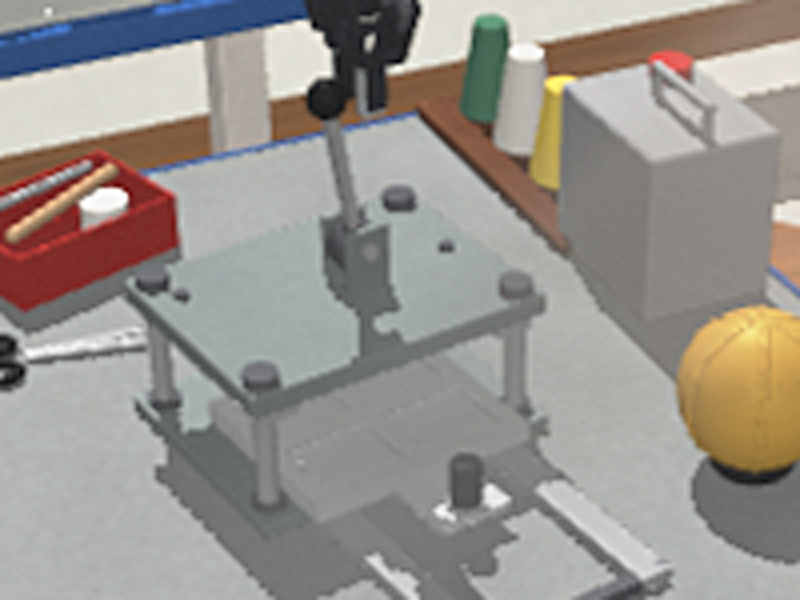

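The ball sits near (282,144) in the side view, so the lever is only at about 1.44 rad. I'll push it the rest of the way with closed fingers from the other side.

Call:
servo_tool(increments=[[[2.6, 0, 0, -4, 0], [1, 0, 0, -6, 0], [0, 4.5, 0, -6, 0], [0, 9, 0, -6, 0], [0, 9, 0, -6, 0]]])

```text
t: 3.75
tool_pos: [0.4664, 0.3011, 0.3311]
tool_rot: [0.236, -3.132, -0.002]
contact_force: [0.2, 0.7, 0.2]
opening: 0.0001
grip_force: 0.0
```

Call:
servo_tool(increments=[[[0, 0, 0, 4, 0], [0, 0, 0, 6.5, 0], [0, -2, 0, 6.5, 0], [0, -4, 0, 6.5, 0], [0, -5, 0, 6.5, 0]]])

```text
t: 4.25
tool_pos: [0.5206, 0.3089, 0.2668]
tool_rot: [0.232, -3.132, -0.001]
contact_force: [-6.1, -3.0, 5.0]
opening: 0.0001
grip_force: 3.0
```

Call:
servo_tool(increments=[[[0, -0.6, 0, 0, 0], [0, -0.9, 0, 0, 0], [0, -0.9, 0, 0, 0]]])

```text
t: 4.55
tool_pos: [0.5298, 0.31, 0.2661]
tool_rot: [-0.232, 3.131, 0.001]
contact_force: [-1.3, -0.3, 2.1]
opening: -0.0003
grip_force: 0.7
```

```bash
python3 - <<'E'
from h import *
o=ctrl.get_obs();print(o['tool_pos'],o['contact_force'],o['opening'],o['grip_force'])
d=o['tool_pos']-[.534,.308,0];print('pressx',d@[.989,.1455,0])
E
```

```text
[0.52983193 0.31002607 0.26609974] [-1.28789386 -0.25935475  2.146286  ] -0.00027700670527892353 0.7443463616073132
pressx -0.0038274292634608137
```

Call:
servo_tool(increments=[[[0, -0.3, 0, 0, 0], [0, -0.6, 0, 0, 0], [0, -0.8, 0, 0, 0], [0, -0.8, 0, 0, 0]]])

```text
t: 4.95
tool_pos: [0.5314, 0.3103, 0.2658]
tool_rot: [0.232, -3.116, 0.005]
contact_force: [-27.6, -6.8, 13.7]
opening: 0.0003
grip_force: 14.5
```

```bash
python3 - <<'E'
from h import *
togo([.556,.137,.20])
E
```

```text
t 4.95 pos [0.5314 0.3103 0.2658] x [-0.989 -0.148  0.017] z [-0.017 -0.004 -1.   ] q6 -1.31
shift cm [  0.02 -17.49   6.61]
```

Call:
servo_tool(increments=[[[0, 1.5, 0, 0, 0], [2, 1.5, -4.5, 0, 0], [6, 1.5, -9, 0, 0], [6, 1, -13.5, 0, 0], [6, 0.3, -17.5, 2, 0]]])

```text
t: 5.45
tool_pos: [0.5624, 0.1358, 0.2485]
tool_rot: [-0.231, 3.124, -0.0]
contact_force: [1.1, 0.2, 0.0]
opening: 0.0581
grip_force: 0.0
```

Call:
servo_tool(increments=[[[6, 0, 0, 3, 0], [6, 0, 0, 3, 0]]])

```text
t: 5.65
tool_pos: [0.5581, 0.1358, 0.2102]
tool_rot: [0.227, -3.126, 0.0]
contact_force: [-1.6, 0.6, -0.5]
opening: 0.0603
grip_force: 0.0
```

```bash
python3 - <<'E'
from h import *
snap('wrist','w2');togo([.556,.137,.053])
u,v=np.array([.989,.1455,0]),np.array([-.1455,.989,0]);print(w2pix('w2',[.556,.137,.061]))
E
```

```text
t 5.7 pos [0.559  0.1368 0.2126] x [-0.989 -0.146  0.004] z [-0.004 -0.    -1.   ] q6 -1.61
shift cm [ 0.22  0.06 15.96]
[320.82515762 230.81852578]
```

View pics/w2.png

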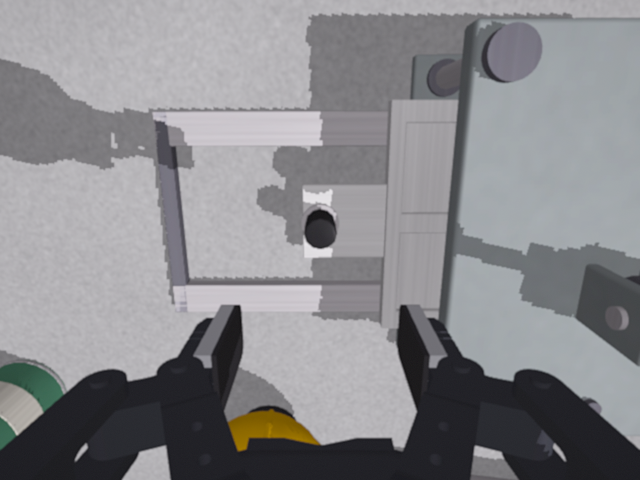

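The knob top is at (320,231), just where I predicted, so I'll descend and grip it.

Call:
servo_tool(increments=[[[6, 0.2, 0.05, 4, 0], [6, 0.2, 0.05, 8, 0], [6, 0.2, 0.05, 12, 0], [6, 0.2, 0.05, 15.9, 0], [6, 0.2, 0.05, 15.9, 0]]])

```text
t: 6.2
tool_pos: [0.5544, 0.1381, 0.0516]
tool_rot: [0.233, -3.124, 0.001]
contact_force: [-0.9, -0.5, -0.2]
opening: 0.0599
grip_force: 0.0
```

Call:
servo_tool(increments=[[[2, 0, 0, 0, 0], [2, 0, 0, 0, 0], [2, 0, 0, 0, 0], [2, 0, 0, 0, 0], [2, 0, 0, 0, 0]]], newtons=30)

```text
t: 6.7
tool_pos: [0.561, 0.1379, 0.0602]
tool_rot: [-0.231, 3.127, 0.0]
contact_force: [-0.2, 0.6, 6.5]
opening: 0.0228
grip_force: 21.0
```

Call:
servo_tool(increments=[[[2, 0, -2, 0, 0], [2, 0, -5, 0, 0], [2, 0, -8, 0, 0], [2, 0, -11, 0, 0], [2, 0, -14, 0, 0]]])

```text
t: 7.2
tool_pos: [0.5815, -0.001, 0.0602]
tool_rot: [-0.231, 3.126, 0.003]
contact_force: [1.6, 6.4, 5.8]
opening: 0.0227
grip_force: 29.2
```

Call:
servo_tool(increments=[[[2, 0, -2, 0, 0], [2, 0, -3, 0, 0], [2, 0, -3.5, 0, 0], [2, 0, -3.7, 0, 0], [2, 0, -3.7, 0, 0]]])

```text
t: 7.7
tool_pos: [0.586, -0.0312, 0.0601]
tool_rot: [-0.228, 3.129, 0.021]
contact_force: [-3.7, 25.3, 13.2]
opening: 0.0226
grip_force: 31.2
```

```bash
python3 - <<'E'
from h import *
togo([.584,-.03,.2])
d=ctrl.get_obs()['tool_pos']-[.534,.308,0];print('press',d@[.9893,.1455,0],d@[-.1455,.9893,0])
E
```

```text
t 7.7 pos [ 0.586  -0.0312  0.0601] x [-0.989 -0.145 -0.006] z [ 0.004  0.014 -1.   ] q6 -1.91
shift cm [  0.1    0.33 -13.99]
press 0.0020884494363051995 -0.3431069062913165
```

Call:
servo_tool(increments=[[[2, 0, 0.3, 0, 0], [6, 0, 0.3, 0, 0], [6, 0, 0.3, 0, 0], [6, 0, 0.3, -4, 0], [6, 0, 0.3, -8, 0]]])

```text
t: 8.2
tool_pos: [0.5824, -0.0349, 0.1356]
tool_rot: [0.23, -3.129, -0.001]
contact_force: [1.4, 0.1, 0.4]
opening: 0.0603
grip_force: 0.0
```

Call:
servo_tool(increments=[[[6, 0, 1, -4, 0], [6, 0, 5, -7, 0], [6, 0, 9, -10, 0], [6, 0, 13, -13, 0], [6, 0, 13, -13, 0]]])

```text
t: 8.7
tool_pos: [0.5664, 0.0972, 0.2727]
tool_rot: [-0.237, 3.122, 0.001]
contact_force: [0.4, -0.5, 0.1]
opening: 0.0603
grip_force: 0.0
```

```bash
python3 - <<'E'
from h import *
snap('wrist','w3');togo([.565,.1,.27]);print(w2pix('w3',[.585,-.031,.061]))
E
```

```text
t 8.75 pos [0.5657 0.0953 0.2697] x [-0.989 -0.15  -0.006] z [ 0.006 -0.    -1.   ] q6 -1.68
shift cm [ 0.    0.48 -0.03]
[167.91958385 209.0131616 ]
```

View pics/w3.png

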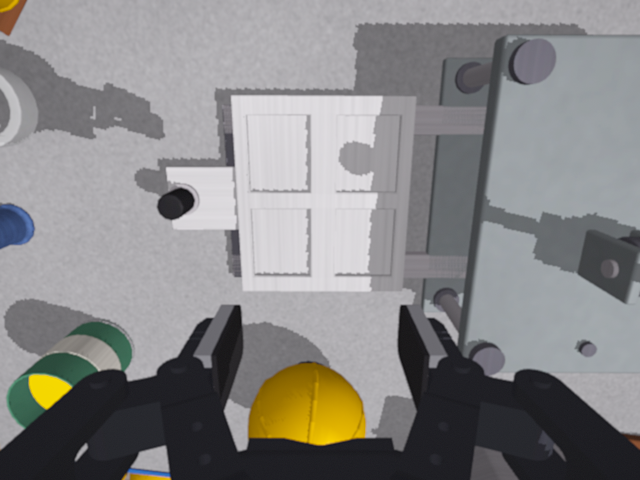

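```bash
python3 - <<'E'
from h import *
P=np.array([pix2w('w3',*q,.029) for q in[(232,96),(416,97),(403,291),(243,291)]])
e=[P[1]-P[0],P[2]-P[1],P[3]-P[2],P[0]-P[3]]
print(P.mean(0),[round(np.hypot(*x[:2]),4) for x in e],np.arctan2(*(e[0]-e[2])[[0,1]]*[-1,1]),np.arctan2(*(e[1]-e[3])[[1,0]]))
Q=np.array([[pix2w('w3',*q,.029) for q in c] for c in [[(246.5,114),(311,115),(311,192),(249,191)],[(336,115),(400,115),(396,192),(336,192)],[(251,208),(312,207),(312,276),(253,275)],[(336,208),(395,208),(391,275),(336,275)]]])
print(Q.mean(1),Q.mean((0,1)))
c=Q.mean(1);print(np.arctan2(*((c[1]-c[0])+(c[3]-c[2]))[[0,1]]*[-1,1]),np.arctan2(*((c[2]-c[0])+(c[3]-c[1]))[[1,0]]))
a=np.load('pics/w3.npz')['C'];print(a)
E
```

```text
[0.56450279 0.10107292 0.029     ] [np.float64(0.1589), np.float64(0.1829), np.float64(0.1606), np.float64(0.1837)] 0.14898691750926893 0.1490851255110859
[[0.52806915 0.05522423 0.029     ]
 [0.51659412 0.13328252 0.029     ]
 [0.61056442 0.06775039 0.029     ]
 [0.59853111 0.14638974 0.029     ]] [0.5634397  0.10066172 0.029     ]
0.14891296092912668 0.1546455110558387
[[-1.51000394e-01  9.41352073e-01  3.01753467e-01  4.90511195e-01]
 [ 9.88533665e-01  1.43708896e-01  4.63567359e-02  8.62930450e-02]
 [ 2.73351741e-04  3.05293346e-01 -9.52258315e-01  3.95219287e-01]
 [ 0.00000000e+00  0.00000000e+00  0.00000000e+00  1.00000000e+00]]
```

```bash
cat >> h.py <<'E'
def stud(f,guess,zp=.006,r=.065,floor=0.):
    """brown plate: centre, long-side yaw, sizes; plus gold cap hue stats"""
    im=cv2.imread('pics/'+f+'.png');h=cv2.cvtColor(im,cv2.COLOR_BGR2HSV)
    m=((h[...,0]<16)&(h[...,1]>90)&(h[...,2]<150)&(h[...,2]>25)).astype(np.uint8)
    m=cv2.morphologyEx(m,cv2.MORPH_OPEN,np.ones((3,3)))
    v,u=np.nonzero(m);W=np.array([pix2w(f,a,b,zp)[:2] for a,b in zip(u,v)])
    W=W[np.hypot(*(W-guess[:2]).T)<r]
    (cx,cy),(w,l),a=cv2.minAreaRect((W*1000).astype(np.float32))
    a=a if w>l else a+90
    print(f,'n',len(W),'centre',round(cx/1000,4),round(cy/1000,4),'size',round(max(w,l),1),round(min(w,l),1),'yaw deg',round(a%180,1))
E
python3 - <<'E'
from h import *
togo([.4245,-.2067,.2]);snap('top','t1')
for g in[(.4245,-.2067),(.5531,-.354),(.5077,-.4758),(.4383,-.3441)]:stud('t1',g)
E
```

```text
t 8.75 pos [0.5657 0.0953 0.2697] x [-0.989 -0.15  -0.006] z [ 0.006 -0.    -1.   ] q6 -1.68
shift cm [ 18.52 -27.74   6.89]
t1 n 61 centre 0.4249 -0.2044 size 61.0 48.6 yaw deg 151.1
t1 n 52 centre 0.5528 -0.3525 size 61.1 48.2 yaw deg 45.8
t1 n 57 centre 0.5097 -0.4606 size 71.5 40.2 yaw deg 174.0
t1 n 59 centre 0.4372 -0.3419 size 58.6 46.7 yaw deg 8.7
```

Call:
servo_tool(increments=[[[7, 2.5, -3.8, 0, 8], [7, 5, -7.6, 0, 16], [7, 7.5, -11.4, 0, 24], [7, 10, -15.2, 1, 32], [7, 12.5, -19, 2, 39.5]]])

```text
t: 9.3
tool_pos: [0.4669, -0.115, 0.2442]
tool_rot: [-0.852, -3.022, 0.001]
contact_force: [1.2, -0.4, -0.5]
opening: 0.0699
grip_force: 0.0
```

```bash
python3 - <<'E'
from h import *
togo([.4245,-.2067,.2])
E
```

```text
t 9.3 pos [ 0.4669 -0.115   0.2442] x [-0.853  0.522  0.002] z [-0.002  0.    -1.   ] q6 -1.42
shift cm [ -1.18 -10.03   4.43]
```

Call:
servo_tool(increments=[[[7, -0.4, -3.5, 1, 0], [7, -0.8, -7, 3, 0], [7, -1.2, -10, 4.4, 0], [7, -1.2, -10, 4.4, 0], [7, -1.2, -10, 4.4, 0]]])

```text
t: 9.8
tool_pos: [0.4261, -0.205, 0.2003]
tool_rot: [-0.846, -3.022, -0.002]
contact_force: [0.3, 0.3, -0.3]
opening: 0.0702
grip_force: 0.0
```

```bash
python3 - <<'E'
from h import *
snap('wrist','w4');stud('w4',(.4245,-.2067));togo([.4245,-.2067,.028])
E
```

```text
w4 n 1632 centre 0.4237 -0.2038 size 63.3 51.0 yaw deg 150.0
t 9.85 pos [ 0.4269 -0.2045  0.2013] x [-0.856  0.518  0.002] z [-0.001  0.001 -1.   ] q6 -1.63
shift cm [ 0.07 -0.32 17.33]
```

View pics/w4.png

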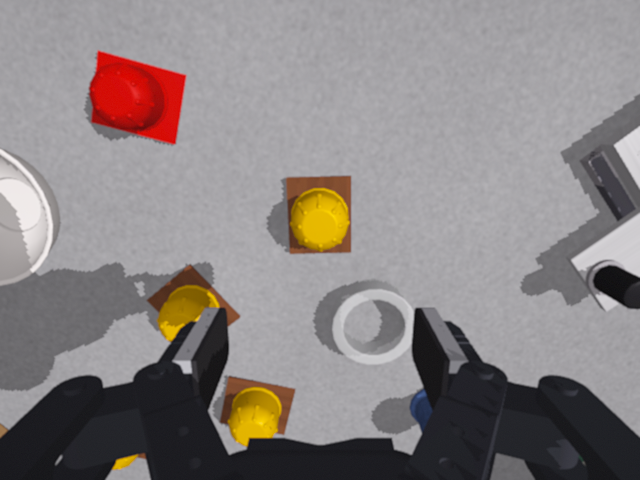

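The view shows the stud plate at (320,215), square to the gripper. The red decoy is at (138,97) and the tape at (373,325). Stud detection is clean, so I'll grasp it.

Call:
servo_tool(increments=[[[7, 0.3, -0.1, 5, -1.2], [7, 0.3, -0.1, 10, -1.2], [7, 0.3, -0.1, 14, -1.2], [7, 0.3, -0.1, 17, -1.2], [7, 0.3, -0.1, 17, -1.2]]])

```text
t: 10.35
tool_pos: [0.4216, -0.2005, 0.0278]
tool_rot: [-0.805, -3.027, -0.005]
contact_force: [-1.2, -0.1, -0.2]
opening: 0.0699
grip_force: 0.0
```

Call:
servo_tool(increments=[[[7, 0, 0, 0, 0], [3.8, 0, 0, 0, 0], [3.8, 0, 0, 0, 0], [3.8, 0, 0, 0, 0], [3.8, 0, 0, 0, 0]]], newtons=40)

```text
t: 10.85
tool_pos: [0.4266, -0.2046, 0.0352]
tool_rot: [0.808, 3.031, -0.002]
contact_force: [0.3, 1.1, 6.5]
opening: 0.0426
grip_force: 41.0
```

Call:
servo_tool(increments=[[[3.8, 0, 0, -3, 0], [3.8, 0, 0, -7, 0], [3.8, 0, 0, -11, 0], [3.8, 0, 0, -14, 0], [3.8, 0, 0, -14, 0]]])

```text
t: 11.35
tool_pos: [0.4274, -0.2054, 0.1791]
tool_rot: [0.806, 3.024, -0.007]
contact_force: [1.0, -1.4, -1.0]
opening: 0.0423
grip_force: 41.0
```

```bash
python3 - <<'E'
from h import *
snap('wrist','w5');togo([.5166,.1342,.15])
E
```

```text
t 11.4 pos [ 0.4261 -0.2046  0.176 ] x [-0.867  0.498 -0.007] z [ 0.006 -0.004 -1.   ] q6 -1.65
shift cm [ 9.04 33.89  2.51]
```

View pics/w5.png

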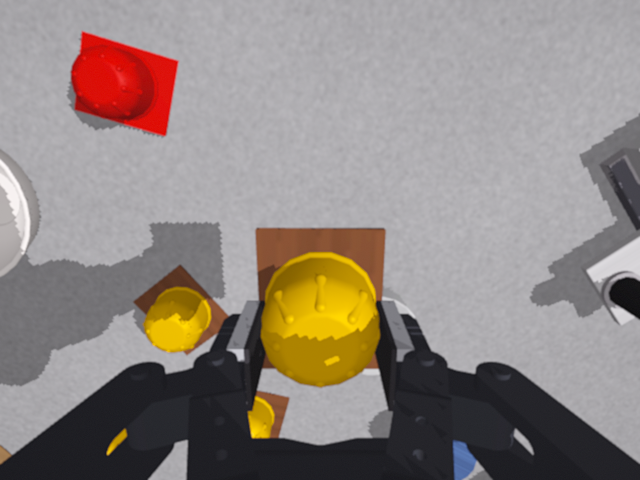

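```bash
cat >> h.py <<'E'
def hand(f,l,r,l2=None):
    """held plate: far-edge corners l,r (pixels) -> height by 52 mm width, offset in tool axes"""
    o=ctrl.get_obs();M=R.from_rotvec(o['tool_rot']).as_matrix();p=o['tool_pos']
    from scipy.optimize import brentq
    g=lambda dz:np.linalg.norm(pix2w(f,*l,p[2]-dz)-pix2w(f,*r,p[2]-dz))-.052
    dz=brentq(g,-.02,.09)
    for d in(dz,.027):
        a,b=[M.T@(pix2w(f,*q,p[2]-d)-p) for q in(l,r)];c=(a+b)/2-[.032,0,0]
        e=b-a;print('plate top below TCP mm',round(d*1e3,1),'centre offset tool mm',(c*1e3).round(1),'turn deg',round(np.degrees(np.arctan2(-e[0],e[1])),1))
E
python3 - <<'E'
from h import *
hand('w5',(257,229),(385,228.5))
E
```

```text
plate top below TCP mm 30.3 centre offset tool mm [ 0.2  1.  30.1] turn deg -0.3
plate top below TCP mm 27.0 centre offset tool mm [ 1.1  1.  26.8] turn deg -0.3
```

Call:
servo_tool(increments=[[[3.8, 1, 4, 0, -7], [3.8, 2.1, 8, 0, -15], [3.8, 3.2, 12, 0, -23], [3.8, 4.3, 16, 0, -31], [3.8, 5.3, 20, 0, -38.4]]])

```text
t: 11.9
tool_pos: [0.4771, -0.0018, 0.1705]
tool_rot: [0.242, -3.13, -0.001]
contact_force: [0.6, -0.3, -1.2]
opening: 0.0425
grip_force: 41.2
```

```bash
python3 - <<'E'
from h import *
togo([.5166,.1342,.13])
E
```

```text
t 11.9 pos [ 0.4771 -0.0018  0.1705] x [-0.988 -0.154  0.002] z [-0.002  0.    -1.   ] q6 -1.89
shift cm [-6.   12.83  4.04]
```

Call:
servo_tool(increments=[[[3.8, -2, 4, 1, 0], [3.8, -4, 8, 2, 0], [3.8, -6, 11.5, 3, 0], [3.8, -6, 12.8, 4, 0], [3.8, -6, 12.8, 4, 0]]])

```text
t: 12.4
tool_pos: [0.5159, 0.1329, 0.1287]
tool_rot: [0.238, -3.126, 0.001]
contact_force: [-0.9, 0.4, -1.3]
opening: 0.042
grip_force: 41.3
```

```bash
cat >> h.py <<'E'
def place(f,P,off):
    """tool shift (cm) so plate centre (TCP+off mm, tool xy) sits over P"""
    o=ctrl.get_obs();M=R.from_rotvec(o['tool_rot']).as_matrix()
    d=M.T@(np.array([*P,.0575])-o['tool_pos'])*100-[off[0]/10,off[1]/10,0]
    print('pos',o['tool_pos'].round(4),'x yaw',round(np.degrees(np.arctan2(M[1,0],M[0,0]))%360,2),'shift',d.round(2))
E
python3 - <<'E'
from h import *
snap('wrist','w6');place('w6',(.5166,.1342),(.5,1))
u,v=np.array([.9891,.1474]),np.array([-.1474,.9891]);T=np.array([.564,.1008])
im=cv2.imread('pics/w6.png')
for a,b in[(-1,1),(-1,-1)]:
  c=T+.042*a*u+.04*b*v
  q=[w2pix('w6',[*(c+.034*i*u+.028*j*v),.029]) for i,j in[(-1,-1),(-1,1),(1,1),(1,-1)]]
  cv2.polylines(im,[np.int32(np.array(q)*8)],True,(0,0,255),1,cv2.LINE_AA,3)
cv2.imwrite('pics/w6o.png',im)
E
```

```text
pos [0.5166 0.1318 0.1299] x yaw 188.63 shift [-0.12  0.14  7.24]
```

View pics/w6o.png

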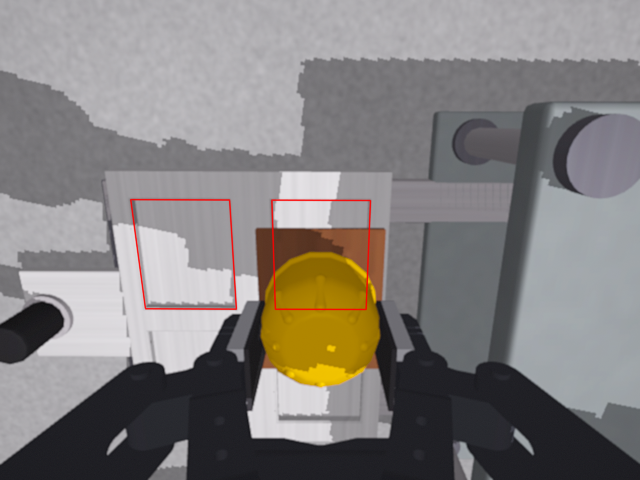

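The overlay matches the pocket rims, so I'll lower it.

Call:
servo_tool(increments=[[[3.8, -0.1, 0.15, 2, 0], [3.8, -0.1, 0.15, 4, 0], [3.8, -0.1, 0.15, 5.5, 0], [3.8, -0.1, 0.15, 6.2, 0], [3.8, -0.1, 0.15, 6.2, 0]]])

```text
t: 12.95
tool_pos: [0.5183, 0.1326, 0.0691]
tool_rot: [0.232, -3.131, 0.0]
contact_force: [0.0, -0.1, -0.5]
opening: 0.0423
grip_force: 41.3
```

```bash
python3 - <<'E'
from h import *
place('',(.5166,.1342),(.5,1))
snap('wrist','w7');crop('w7',60,80,460,380,2,'w7c')
for q in[(-.092,.08),(-.092,-.08)]:
  u,v=np.array([.9891,.1474]),np.array([-.1474,.9891]);print(w2pix('w7',[*(np.array([.564,.1008])+q[0]*u+q[1]*v),.029]))
c=np.array([.5166,.1342])
for j in(-.028,.028):print('pocket corner',w2pix('w7',[*(c-.034*u+j*v),.029]))
E
```

```text
pos [0.5183 0.1326 0.0691] x yaw 188.48 shift [0.1  0.08 1.16]
[420.05129577 181.84338563]
[ 30.02881846 181.82158271]
pocket corner [256.1934562  219.90870954]
pocket corner [388.86679967 219.91353373]
```

View pics/w7c.png

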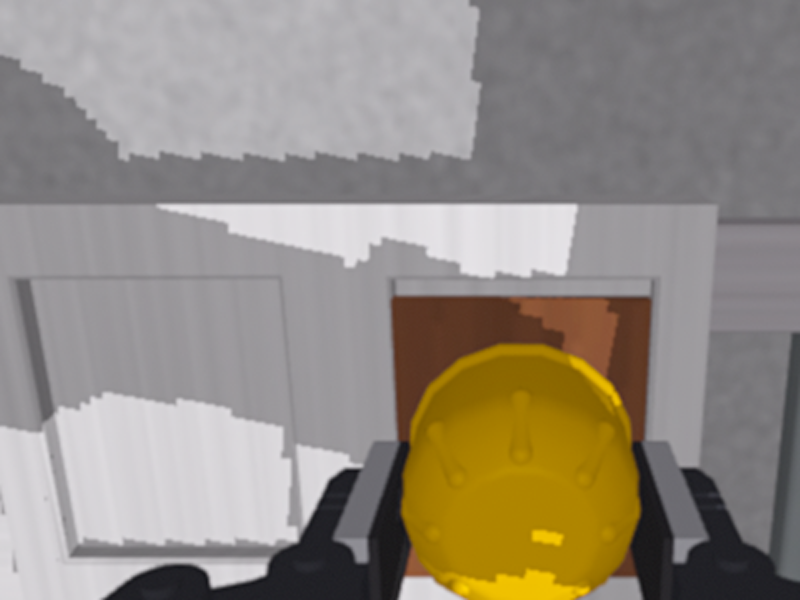

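Pocket corners are within 1 px of the prediction. The plate is about 1 mm off, so I'll correct it, seat it and release.

Call:
servo_tool(increments=[[[3.8, 0.1, 0.07, 0, 0], [3.8, 0.1, 0.07, 0.5, 0], [3.8, 0.1, 0.07, 0.9, 0], [3.8, 0.1, 0.07, 1.1, 0], [3.8, 0.1, 0.07, 1.1, 0]]])

```text
t: 13.5
tool_pos: [0.5177, 0.1341, 0.0587]
tool_rot: [0.234, -3.132, 0.0]
contact_force: [-0.5, 0.6, -0.4]
opening: 0.0423
grip_force: 41.3
```

Call:
servo_tool(increments=[[[3.8, 0, 0, 0, 0], [6, 0, 0, 0, 0], [6, 0, 0, 0, 0], [6, 0, 0, -2, 0], [6, 0, 0, -5, 0]]])

```text
t: 14.0
tool_pos: [0.5164, 0.1339, 0.1077]
tool_rot: [0.234, -3.128, 0.0]
contact_force: [0.1, -0.2, 0.3]
opening: 0.06
grip_force: 0.0
```

Call:
servo_tool(increments=[[[6, 0, -2, -2, 0], [6, 0, -5, -4, 0], [6, 0, -5, -5, 0], [6, 0, -5, -5, 0]]])

```text
t: 14.4
tool_pos: [0.5269, 0.0844, 0.1615]
tool_rot: [-0.232, 3.129, 0.0]
contact_force: [-0.6, 0.7, -0.3]
opening: 0.0597
grip_force: 0.0
```

```bash
python3 - <<'E'
from h import *
snap('wrist','w8');stud('w8',(.5166,.1342),.029);togo([.4383,-.3441,.2])
snap('top','t2')
for g in[(.5531,-.354),(.5077,-.4758),(.4383,-.3441)]:stud('t2',g)
crop('w8',60,80,460,380,2,'w8c')
E
```

```text
w8 n 2400 centre 0.5155 0.1343 size 62.9 51.5 yaw deg 8.5
t 14.45 pos [0.526  0.0848 0.1599] x [-0.989 -0.148 -0.002] z [ 0.002  0.    -1.   ] q6 -1.7
shift cm [ 15.02 -41.12  -4.04]
t2 n 41 centre 0.5503 -0.3392 size 72.2 37.7 yaw deg 11.6
t2 n 54 centre 0.5097 -0.4606 size 71.5 40.2 yaw deg 174.0
t2 n 84 centre 0.4375 -0.3418 size 60.8 49.3 yaw deg 4.8
```

View pics/w8c.png

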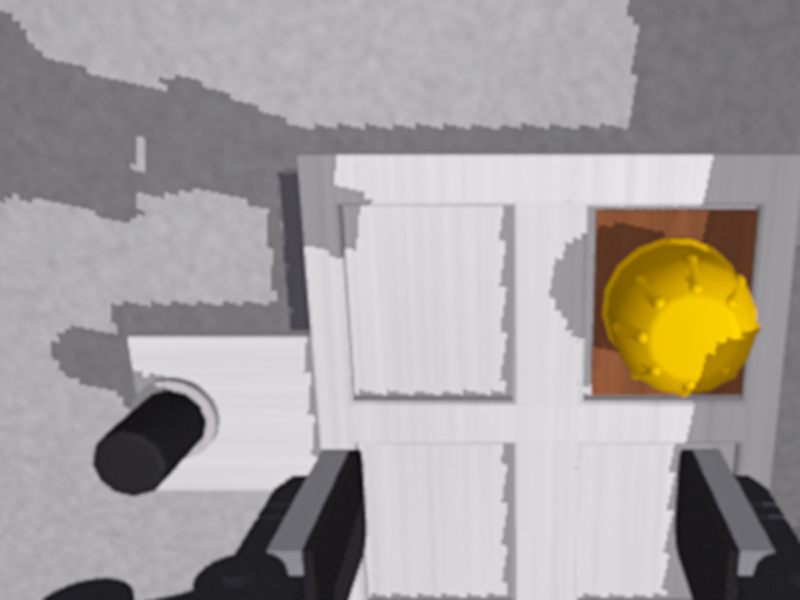

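The stud sits down in pocket B (brown plate at crop (675,300), inside the rim). I've viewed 13 pictures, so from here I'll rely on numeric measurement. Next is stud 3.

Call:
servo_tool(increments=[[[7, 1.5, -4.2, -1, 0], [7, 3, -8.4, -2, 0], [7, 4.5, -12.6, -3, 0], [7, 6, -16.8, -4, 0], [7, 7.5, -21, -4, 0]]])

```text
t: 15.0
tool_pos: [0.4824, -0.135, 0.1995]
tool_rot: [-0.236, 3.132, -0.0]
contact_force: [1.3, -0.5, 0.0]
opening: 0.0697
grip_force: 0.0
```

Call:
servo_tool(increments=[[[7, 1.7, -4.2, 0, 0], [7, 3.4, -8.4, 0, 0], [7, 5.1, -12.6, 0, 0], [7, 6.8, -16.8, 0, 0], [7, 7.5, -20, 0, 0]]])

```text
t: 15.5
tool_pos: [0.4369, -0.3442, 0.1974]
tool_rot: [0.233, -3.131, -0.003]
contact_force: [0.2, 1.2, 0.2]
opening: 0.07
grip_force: 0.0
```

Call:
servo_tool(increments=[[[7, 0, 0, 0, 0]]])

```text
t: 15.6
tool_pos: [0.4373, -0.3453, 0.1975]
tool_rot: [0.229, -3.131, -0.002]
contact_force: [-0.2, 0.4, -1.1]
opening: 0.0697
grip_force: 0.0
```

```bash
cat >> h.py <<'E'
def grasp(f,P,yaw,z=.0305):
    o=ctrl.get_obs();M=R.from_rotvec(o['tool_rot']).as_matrix()
    a=np.degrees(np.arctan2(M[1,0],M[0,0]));e=(yaw-a+90)%180-90
    print('pos',o['tool_pos'].round(4),'shift',(M.T@(np.array([*P,z])-o['tool_pos'])*100).round(2),'tool turn',round(-e,1))
def handauto(f):
    im=cv2.imread('pics/'+f+'.png');h=cv2.cvtColor(im,cv2.COLOR_BGR2HSV)
    m=((h[...,0]<16)&(h[...,1]>90)&(h[...,2]<175)&(h[...,2]>25));m[:190]=0;m[262:]=0;m[:,:225]=0;m[:,415:]=0
    n,L,s,_=cv2.connectedComponentsWithStats(m.astype(np.uint8));m=L==1+np.argmax(s[1:,4])
    v,u=np.nonzero(m);t=np.array([(a,v[u==a].min()) for a in np.unique(u)][4:-4]);k,c=np.polyfit(*t.T,1)
    rows=[(u[v==b].min(),u[v==b].max()) for b in range(int(t[:,1].max())+2,int(t[:,1].max())+9)]
    l,r=np.median(rows,0);l-=.5;r+=.5
    print('corners',(l,round(k*l+c-.5,1)),(r,round(k*r+c-.5,1)));hand(f,(l,k*l+c-.5),(r,k*r+c-.5))
E
python3 - <<'E'
from h import *
handauto('w5')
snap('wrist','w9')
for g in[(.4383,-.3441),(.5531,-.354)]:stud('w9',g)
togo([.4383,-.3441,.2])
E
```

```text
corners (np.float64(255.5), np.float64(228.1)) (np.float64(384.5), np.float64(228.7))
plate top below TCP mm 50.7 centre offset tool mm [-16.4 161.3  50.9] turn deg 38.5
plate top below TCP mm 27.0 centre offset tool mm [-11.1 165.5  27.3] turn deg 38.5
w9 n 1590 centre 0.4374 -0.3421 size 63.3 50.7 yaw deg 8.2
w9 n 1231 centre 0.5514 -0.3521 size 63.7 51.8 yaw deg 45.8
t 15.65 pos [ 0.4376 -0.3434  0.1974] x [-0.989 -0.147  0.002] z [-0.002  0.003 -1.   ] q6 -2.52
shift cm [-0.06 -0.08 -0.26]
```

Call:
servo_tool(increments=[[[7, 0, 0.13, 5, 0], [7, 0, 0.13, 10, 0], [7, 0, 0.13, 14, 0], [7, 0, 0.13, 16.6, 0], [7, 0, 0.13, 16.6, 0]]])

```text
t: 16.15
tool_pos: [0.4352, -0.3367, 0.0275]
tool_rot: [0.237, -3.125, -0.015]
contact_force: [-0.1, 1.0, -0.4]
opening: 0.07
grip_force: 0.0
```

Call:
servo_tool(increments=[[[7, 0, 0, 0, 0], [3.8, 0, 0, 0, 0], [3.8, 0, 0, 0, 0], [3.8, 0, 0, 0, 0], [3.8, 0, 0, 0, 0]]], newtons=40)

```text
t: 16.65
tool_pos: [0.4395, -0.343, 0.036]
tool_rot: [-0.234, 3.129, -0.005]
contact_force: [0.3, 1.6, 7.4]
opening: 0.0424
grip_force: 41.3
```

Call:
servo_tool(increments=[[[3.8, 0, 0, -3, 0], [3.8, 0, 0, -7, 0], [3.8, 0, 0, -11, 0], [3.8, 0, 0, -14, 0], [3.8, 0, 0, -14, 0]]])

```text
t: 17.15
tool_pos: [0.4403, -0.3443, 0.1801]
tool_rot: [-0.233, 3.125, -0.014]
contact_force: [1.4, -1.2, -0.4]
opening: 0.0423
grip_force: 41.0
```

```bash
python3 - <<'E'
from h import *
snap('wrist','w10');handauto('w10')
for g in[(.5531,-.354),(.5077,-.4758)]:stud('w10',g)
togo([.5284,.0550,.17])
E
```

```text
corners (np.float64(257.5), np.float64(229.2)) (np.float64(384.5), np.float64(230.7))
plate top below TCP mm 31.0 centre offset tool mm [-0.4 -0.3 30.9] turn deg 0.5
plate top below TCP mm 27.0 centre offset tool mm [ 0.7 -0.3 26.9] turn deg 0.5
w10 n 172 centre 0.5347 -0.3771 size 83.8 9.0 yaw deg 6.4
w10 n 1282 centre 0.5067 -0.4733 size 64.0 50.9 yaw deg 133.1
t 17.2 pos [ 0.4392 -0.3432  0.1768] x [-0.989 -0.148 -0.004] z [ 0.005 -0.005 -1.   ] q6 -2.52
shift cm [-14.73  38.06   0.52]
```

Call:
servo_tool(increments=[[[3.8, -1.6, 4.3, 0, 0], [3.8, -3.2, 8.6, 0, 0], [3.8, -4.8, 12.9, 0, 0], [3.8, -6.4, 17.2, 0, 0], [3.8, -8, 21.5, 0, 0]]])

```text
t: 17.7
tool_pos: [0.4839, -0.1152, 0.171]
tool_rot: [0.233, -3.13, -0.002]
contact_force: [0.2, -0.0, -1.1]
opening: 0.0423
grip_force: 41.1
```

Call:
servo_tool(increments=[[[3.8, -1.6, 4.3, 0, 0], [3.8, -3.2, 8.6, 0, 0], [3.8, -4.8, 12.9, 0, 0], [3.8, -6.7, 16.5, 2, 0], [3.8, -6.7, 16.5, 5, 0]]])

```text
t: 18.2
tool_pos: [0.5281, 0.0598, 0.1231]
tool_rot: [-0.242, 3.129, 0.002]
contact_force: [-0.4, -1.1, -0.7]
opening: 0.0424
grip_force: 41.2
```

Call:
servo_tool(increments=[[[3.8, 0, 0, 2, 0], [3.8, 0, 0, 5, 0], [3.8, 0, 0, 5.5, 0], [3.8, 0, 0, 5.5, 0]]])

```text
t: 18.6
tool_pos: [0.5253, 0.0558, 0.0664]
tool_rot: [0.233, -3.129, -0.001]
contact_force: [0.1, 0.2, -0.4]
opening: 0.0425
grip_force: 41.3
```

```bash
python3 - <<'E'
from h import *
snap('wrist','w11');handauto('w11');place('w11',(.5284,.0550),(0,0));stud('w11',(.5166,.1342),.029)
o=ctrl.get_obs();print(o['grip_force'],o['opening'])
E
```

```text
corners (np.float64(257.5), np.float64(229.1)) (np.float64(384.5), np.float64(230.3))
plate top below TCP mm 35.2 centre offset tool mm [ 1.8  1.4 35.3] turn deg 0.5
plate top below TCP mm 27.0 centre offset tool mm [ 4.   1.4 27.1] turn deg 0.5
pos [0.5263 0.0557 0.0676] x yaw 188.53 shift [-0.2  -0.1   1.01]
w11 n 6664 centre 0.5183 0.1163 size 87.8 66.8 yaw deg 98.4
41.3056880235672 0.042251866146753615
```

Call:
servo_tool(increments=[[[3.8, -0.2, -0.15, 0, 0], [3.8, -0.2, -0.15, 0, 0], [3.8, -0.2, -0.15, 0, 0], [3.8, -0.2, -0.15, 0, 0]]])

```text
t: 19.05
tool_pos: [0.5293, 0.0545, 0.0687]
tool_rot: [-0.234, 3.132, -0.0]
contact_force: [0.4, 0.6, -1.0]
opening: 0.0426
grip_force: 41.3
```

```bash
python3 - <<'E'
from h import *
place('',(.5284,.0550),(.3,.9))
snap('wrist','w12');place('',(.5284,.0550),(.3,.9));handauto('w12')
u,v=np.array([.9891,.1474]),np.array([-.1474,.9891])
for j in(-.028,.028):print('pocket corner',w2pix('w12',[*(np.array([.5284,.055])-.034*u+j*v),.029]))
g=cv2.cvtColor(cv2.imread('pics/w12.png'),cv2.COLOR_BGR2GRAY);print(g[205:232,300]);print(g[224,240:264],g[224,380:402])
E
```

```text
pos [0.5293 0.0545 0.0687] x yaw 188.53 shift [ 0.06 -0.03  1.12]
pos [0.5292 0.0546 0.0686] x yaw 188.54 shift [ 0.05 -0.04  1.11]
corners (np.float64(256.5), np.float64(229.1)) (np.float64(384.5), np.float64(230.3))
plate top below TCP mm 32.7 centre offset tool mm [ 1.   0.9 32.7] turn deg 0.5
plate top below TCP mm 27.0 centre offset tool mm [ 2.6  0.9 27. ] turn deg 0.5
pocket corner [253.24235988 221.28929331]
pocket corner [386.16686676 221.4294891 ]
[219 219 218 218 218 218 218 218 218 220 217 195 161 146 137 132 141 148
 150 149 149 150 149 130  93  64  57]
[147 148 149 151 153 154 154 152 152 150 144 135 124 110 112 138 153 155
 154 152 150 151 152 153] [152 151 136 115 125 155 178 201 214 218 218 218 219 220 220 219 219 220
 220 221 221 221]
```

Call:
servo_tool(increments=[[[3.8, 0.05, -0.04, 0.3, 0], [3.8, 0.05, -0.04, 0.7, 0], [3.8, 0.05, -0.04, 1.05, 0], [3.8, 0.05, -0.04, 1.1, 0], [3.8, 0.05, -0.04, 1.1, 0]]])

```text
t: 19.6
tool_pos: [0.5286, 0.0542, 0.0589]
tool_rot: [0.234, -3.131, 0.0]
contact_force: [-7.3, 0.5, 12.8]
opening: 0.0426
grip_force: 42.5
```

Call:
servo_tool(increments=[[[3.8, 0, 0, 0, 0], [6, 0, 0, 0, 0], [6, 0, 0, 0, 0], [6, 0, 0, -2, 0], [6, 0, 0, -5, 0]]])

```text
t: 20.1
tool_pos: [0.5265, 0.0542, 0.1048]
tool_rot: [0.233, -3.127, -0.001]
contact_force: [-0.7, 0.7, -0.4]
opening: 0.0602
grip_force: 0.0
```

Call:
servo_tool(increments=[[[6, 0, -1, -4, 0], [6, 0, -2, -8, 0], [6, 0, -2, -8, 0], [6, 0, -2, -8, 0]]])

```text
t: 20.5
tool_pos: [0.5323, 0.0341, 0.1882]
tool_rot: [-0.233, 3.131, -0.0]
contact_force: [-0.5, 0.8, -0.9]
opening: 0.0599
grip_force: 0.0
```

```bash
python3 - <<'E'
from h import *
snap('wrist','w13');stud('w13',(.5166,.1342),.029,.045);stud('w13',(.5284,.0550),.029,.045);togo([.5067,-.4733,.2])
E
```

```text
w13 n 2023 centre 0.5158 0.134 size 62.8 52.0 yaw deg 8.4
w13 n 1973 centre 0.527 0.0548 size 63.6 51.0 yaw deg 7.8
t 20.55 pos [0.5312 0.0344 0.1864] x [-0.989 -0.148  0.001] z [-0.001  0.    -1.   ] q6 -1.79
shift cm [  9.96 -49.84  -1.36]
```

Call:
servo_tool(increments=[[[7, 0.9, -4.6, 0, 8], [7, 1.8, -9.2, 0, 16], [7, 2.7, -13.8, -0.5, 24], [7, 3.6, -18.4, -1, 32], [7, 4.5, -23, -1.4, 40]]])

```text
t: 21.05
tool_pos: [0.5199, -0.2007, 0.1987]
tool_rot: [-0.859, -3.018, -0.002]
contact_force: [0.6, 0.6, -0.1]
opening: 0.0699
grip_force: 0.0
```

```bash
python3 - <<'E'
from h import *
grasp('',(.5067,-.4733),133.1,.2)
E
```

```text
pos [ 0.5199 -0.2007  0.1987] shift [-13.23 -23.87  -0.19] tool turn 15.1
```

Call:
servo_tool(increments=[[[7, -2.1, -3.8, 0, 5], [7, -4.2, -7.6, 0, 10], [7, -6.3, -11.4, 0, 15], [7, -8.4, -15.2, 0, 15], [7, -10.5, -19, -0.2, 15]]])

```text
t: 21.55
tool_pos: [0.5105, -0.4171, 0.1995]
tool_rot: [-1.237, -2.882, -0.004]
contact_force: [0.4, -0.6, 0.2]
opening: 0.0698
grip_force: 0.0
```

```bash
python3 - <<'E'
from h import *
grasp('',(.5067,-.4733),133.1,.2)
E
```

```text
pos [ 0.5105 -0.4171  0.1995] shift [-3.81 -4.14 -0.07] tool turn 0.4
```

Call:
servo_tool(increments=[[[7, -2, -2, 0, 0], [7, -3.8, -4.1, 0, 0], [7, -3.8, -4.1, 0, 0], [7, -3.8, -4.1, 0, 0]]])

```text
t: 21.95
tool_pos: [0.5074, -0.4716, 0.2003]
tool_rot: [-1.238, -2.883, -0.004]
contact_force: [-0.2, 0.4, -0.9]
opening: 0.0699
grip_force: 0.0
```

```bash
python3 - <<'E'
from h import *
snap('wrist','w14')
stud('w14',(.5067,-.4733));stud('w14',(.5514,-.3521))
grasp('',(.5067,-.4733),133.1)
E
```

```text
w14 n 1561 centre 0.5075 -0.474 size 63.2 50.9 yaw deg 132.8
w14 n 1714 centre 0.5521 -0.3524 size 64.0 51.1 yaw deg 45.6
pos [ 0.5078 -0.4711  0.2009] shift [-0.15 -0.24 17.04] tool turn 0.5
```

Call:
servo_tool(increments=[[[7, -0.2, -0.22, 5, 0.6], [7, -0.2, -0.22, 10, 0.6], [7, -0.2, -0.22, 14, 0.6], [7, -0.2, -0.22, 17, 0.6], [7, -0.2, -0.22, 17, 0.6]]])

```text
t: 22.5
tool_pos: [0.5051, -0.4701, 0.0262]
tool_rot: [-1.247, -2.871, -0.009]
contact_force: [-0.6, -0.4, -0.8]
opening: 0.07
grip_force: 0.0
```

Call:
servo_tool(increments=[[[7, 0, 0, 0, 0], [3.8, 0, 0, 0, 0], [3.8, 0, 0, 0, 0], [3.8, 0, 0, 0, 0], [3.8, 0, 0, 0, 0]]], newtons=40)

```text
t: 23.0
tool_pos: [0.5096, -0.477, 0.037]
tool_rot: [1.252, 2.876, -0.003]
contact_force: [1.4, 0.5, 6.5]
opening: 0.0424
grip_force: 41.3
```

Call:
servo_tool(increments=[[[3.8, 0, 0, -3, 0], [3.8, 0, 0, -7, 0], [3.8, 0, 0, -11, 0], [3.8, 0, 0, -14, 0], [3.8, 0, 0, -14, 0]]])

```text
t: 23.5
tool_pos: [0.5102, -0.4781, 0.1814]
tool_rot: [1.25, 2.87, -0.009]
contact_force: [0.4, -0.6, 0.6]
opening: 0.0424
grip_force: 40.8
```

```bash
python3 - <<'E'
from h import *
snap('wrist','w15');handauto('w15');grasp('',(.5996,.1466),8.5,.17)
E
```

```text
corners (np.float64(256.5), np.float64(225.5)) (np.float64(383.5), np.float64(226.8))
plate top below TCP mm 31.3 centre offset tool mm [ 1.   0.5 31. ] turn deg 0.6
plate top below TCP mm 27.0 centre offset tool mm [ 2.1  0.5 26.7] turn deg 0.6
pos [ 0.5091 -0.4769  0.1777] shift [39.49 49.1   0.46] tool turn -55.6
```

Call:
servo_tool(increments=[[[3.8, 3, 3.7, 0, -8], [3.8, 6, 7.4, 0, -16], [3.8, 9, 11.1, 0, -24], [3.8, 12, 14.8, 0, -32], [3.8, 15, 18.5, 0, -40]]])

```text
t: 24.05
tool_pos: [0.5399, -0.2371, 0.1708]
tool_rot: [-0.185, -3.133, -0.003]
contact_force: [1.3, 0.9, -1.2]
opening: 0.0424
grip_force: 40.8
```

```bash
python3 - <<'E'
from h import *
grasp('',(.5996,.1466),8.5,.17)
E
```

```text
pos [ 0.5399 -0.2371  0.1708] shift [-1.41 38.81  0.13] tool turn -15.3
```

Call:
servo_tool(increments=[[[3.8, -0.2, 4.5, 0, -7.6], [3.8, -0.4, 9, 0, -15.3], [3.8, -0.6, 13.5, 0, -15.3], [3.8, -0.8, 18, 0, -15.3], [3.8, -1, 22.5, 0, -15.3]]])

```text
t: 24.55
tool_pos: [0.5774, -0.0155, 0.1709]
tool_rot: [0.225, -3.13, -0.001]
contact_force: [0.3, 0.0, 0.2]
opening: 0.0422
grip_force: 40.8
```

```bash
python3 - <<'E'
from h import *
grasp('',(.5996,.1466),8.5,.12)
E
```

```text
pos [ 0.5774 -0.0155  0.1709] shift [-4.53 15.72  5.09] tool turn -0.3
```

Call:
servo_tool(increments=[[[3.8, -1.3, 4.5, 0, 0], [3.8, -2.6, 9, 0, -0.3], [3.8, -3.9, 13.5, 1, -0.3], [3.8, -4.65, 15.7, 3, -0.3], [3.8, -4.65, 15.7, 5, -0.3]]])

```text
t: 25.05
tool_pos: [0.6013, 0.1478, 0.1209]
tool_rot: [0.24, -3.131, -0.001]
contact_force: [0.6, 0.2, -1.3]
opening: 0.0425
grip_force: 40.9
```

Call:
servo_tool(increments=[[[3.8, 0, 0, 3, 0], [3.8, 0, 0, 5.2, 0], [3.8, 0, 0, 5.2, 0], [3.8, 0, 0, 5.2, 0], [3.8, 0, 0, 5.2, 0]]])

```text
t: 25.55
tool_pos: [0.602, 0.1444, 0.0713]
tool_rot: [0.234, -3.132, 0.0]
contact_force: [-0.6, 0.4, 0.4]
opening: 0.0424
grip_force: 40.9
```

```bash
python3 - <<'E'
from h import *
P=(.5996,.1466)
place('',P,(1.2,.6));snap('wrist','w16');handauto('w16');place('',P,(1.2,.6))
E
```

```text
pos [0.602  0.1444 0.0713] x yaw 188.54 shift [0.09 0.19 1.38]
corners (np.float64(256.5), np.float64(226.0)) (np.float64(384.5), np.float64(226.5))
plate top below TCP mm 33.8 centre offset tool mm [ 2.8  1.  33.8] turn deg 0.2
plate top below TCP mm 27.0 centre offset tool mm [ 4.6  1.  27. ] turn deg 0.2
pos [0.6024 0.1444 0.0718] x yaw 188.53 shift [0.12 0.2  1.43]
```

Call:
servo_tool(increments=[[[3.8, 0.1, 0.19, 0, 0], [3.8, 0.1, 0.19, 0, 0], [3.8, 0.1, 0.19, 0.6, 0], [3.8, 0.1, 0.19, 0.6, 0], [3.8, 0.1, 0.19, 0.6, 0]]])

```text
t: 26.1
tool_pos: [0.6006, 0.1462, 0.0647]
tool_rot: [0.234, -3.132, 0.0]
contact_force: [-0.3, -0.8, -0.9]
opening: 0.0424
grip_force: 40.9
```

```bash
python3 - <<'E'
from h import *
P=(.5996,.1466)
place('',P,(1.3,.7))
E
```

```text
pos [0.6006 0.1462 0.0647] x yaw 188.54 shift [-0.04 -0.01  0.72]
```

Call:
servo_tool(increments=[[[3.8, -0.03, 0, 0.2, 0], [3.8, -0.03, 0, 0.4, 0], [3.8, -0.03, 0, 0.6, 0], [3.8, -0.03, 0, 0.65, 0], [3.8, -0.03, 0, 0.65, 0]]])

```text
t: 26.6
tool_pos: [0.6013, 0.1463, 0.0599]
tool_rot: [0.234, -3.132, 0.0]
contact_force: [-3.0, -1.3, 5.9]
opening: 0.0424
grip_force: 41.6
```

Call:
servo_tool(increments=[[[3.8, 0, 0, 0, 0], [6, 0, 0, 0, 0], [6, 0, 0, 0, 0], [6, 0, 0, -2, 0], [6, 0, 0, -5, 0]]])

```text
t: 27.1
tool_pos: [0.5992, 0.1461, 0.1063]
tool_rot: [0.233, -3.127, 0.0]
contact_force: [1.3, -0.3, 0.8]
opening: 0.0602
grip_force: 0.0
```

Call:
servo_tool(increments=[[[6, 0, -1, -4, 0], [6, 0, -2, -8, 0], [6, 0, -2, -8, 0], [6, 0, -2, -8, 0]]])

```text
t: 27.5
tool_pos: [0.6051, 0.1264, 0.1902]
tool_rot: [-0.233, 3.13, 0.0]
contact_force: [-0.3, 0.0, 0.1]
opening: 0.0603
grip_force: 0.0
```

```bash
python3 - <<'E'
from h import *
snap('wrist','w17')
for p in [(.5166,.1342),(.5284,.0550),(.5996,.1466)]:stud('w17',p,.029,.045)
snap('top','t3');stud('t3',(.5521,-.3524))
grasp('',(.5521,-.3524),45.7,.2);print(ctrl.get_obs()['q'].round(2))
E
```

```text
w17 n 3051 centre 0.516 0.1347 size 62.8 50.8 yaw deg 8.5
w17 n 2902 centre 0.5272 0.055 size 62.9 51.7 yaw deg 8.0
w17 n 1927 centre 0.5988 0.1468 size 63.1 50.8 yaw deg 8.3
t3 n 47 centre 0.5498 -0.3406 size 72.1 39.3 yaw deg 15.1
pos [0.6033 0.1266 0.1869] shift [ 12.18 -46.6   -1.29] tool turn -37.2
[ 0.09  0.08  1.69  0.    1.37 -1.63]
```

Call:
servo_tool(increments=[[[7, 1.1, -4.3, 0, -8], [7, 2.2, -8.6, 0, -16], [7, 3.3, -12.9, -0.5, -24], [7, 4.4, -17.2, -1, -32], [7, 5.5, -21.5, -1.3, -37]]])

```text
t: 28.1
tool_pos: [0.5804, -0.0953, 0.1995]
tool_rot: [1.222, -2.891, -0.004]
contact_force: [0.2, -0.8, 0.2]
opening: 0.0696
grip_force: 0.0
```

```bash
python3 - <<'E'
from h import *
grasp('',(.5521,-.3524),45.7,.2)
E
```

```text
pos [ 0.5804 -0.0953  0.1995] shift [ 20.42 -15.88  -0.07] tool turn 0.1
```

Call:
servo_tool(increments=[[[7, 3.5, -2.7, 0, 0], [7, 7, -5.4, 0, 0], [7, 10.5, -8.1, 0, 0], [7, 14, -10.8, 0, 0], [7, 17.5, -13.6, 0, 0]]])

```text
t: 28.6
tool_pos: [0.555, -0.3152, 0.1989]
tool_rot: [1.216, -2.895, -0.006]
contact_force: [0.7, 0.3, -0.2]
opening: 0.0698
grip_force: 0.0
```

Call:
servo_tool(increments=[[[7, 2.9, -2.3, 0, 0], [7, 2.9, -2.3, 0, 0], [7, 2.9, -2.3, 0, 0], [7, 2.9, -2.3, 0, 0]]])

```text
t: 29.0
tool_pos: [0.5522, -0.3497, 0.2001]
tool_rot: [1.217, -2.895, -0.004]
contact_force: [0.1, -0.1, 0.3]
opening: 0.0702
grip_force: 0.0
```

```bash
python3 - <<'E'
from h import *
grasp('',(.5521,-.3524),45.7);snap('wrist','w18')
stud('w18',(.5521,-.3524));print(ctrl.get_obs()['q'][5])
E
```

```text
pos [ 0.5522 -0.3497  0.2001] shift [ 0.2  -0.23 16.95] tool turn -0.1
w18 n 1630 centre 0.5523 -0.3523 size 62.6 51.0 yaw deg 45.6
-3.0453172583533137
```

Call:
servo_tool(increments=[[[7, 0.2, -0.2, 5, 0], [7, 0.2, -0.2, 10, 0], [7, 0.2, -0.2, 14, 0], [7, 0.2, -0.2, 16.9, 0], [7, 0.2, -0.2, 16.9, 0]]])

```text
t: 29.55
tool_pos: [0.5493, -0.3498, 0.0266]
tool_rot: [1.217, -2.891, -0.016]
contact_force: [-0.8, 0.7, -0.6]
opening: 0.0702
grip_force: 0.0
```

Call:
servo_tool(increments=[[[7, 0, 0, 0, 0], [3.8, 0, 0, 0, 0], [3.8, 0, 0, 0, 0], [3.8, 0, 0, 0, 0], [3.8, 0, 0, 0, 0]]], newtons=40)

```text
t: 30.05
tool_pos: [0.5543, -0.3553, 0.0362]
tool_rot: [-1.215, 2.894, -0.007]
contact_force: [0.1, 0.7, 7.8]
opening: 0.0424
grip_force: 41.3
```

Call:
servo_tool(increments=[[[3.8, 0, 0, -3, 0], [3.8, 0, 0, -7, 0], [3.8, 0, 0, -11, 0], [3.8, 0, 0, -14, 0], [3.8, 0, 0, -14, 0]]])

```text
t: 30.55
tool_pos: [0.5552, -0.3563, 0.1806]
tool_rot: [-1.214, 2.891, -0.018]
contact_force: [-0.3, -0.1, -0.8]
opening: 0.0425
grip_force: 41.0
```

```bash
python3 - <<'E'
from h import *
snap('wrist','w19');handauto('w19');grasp('',(.6114,.0674),8.5,.17)
E
```

```text
corners (np.float64(256.5), np.float64(234.5)) (np.float64(383.5), np.float64(234.5))
plate top below TCP mm 30.0 centre offset tool mm [-1.7 -1.3 29.9] turn deg -0.2
plate top below TCP mm 27.0 centre offset tool mm [-0.9 -1.3 27. ] turn deg -0.2
pos [ 0.5539 -0.3553  0.177 ] shift [-34.2   25.51   0.54] tool turn 37.0
```

Call:
servo_tool(increments=[[[3.8, -3.6, 2.7, 0, 7.4], [3.8, -7.2, 5.4, 0, 14.8], [3.8, -10.8, 8.1, 0, 22.2], [3.8, -14.4, 10.8, 0, 29.6], [3.8, -18, 13.5, 0, 37]]])

```text
t: 31.1
tool_pos: [0.5809, -0.129, 0.1703]
tool_rot: [0.225, -3.13, -0.002]
contact_force: [0.4, 0.4, -0.8]
opening: 0.0422
grip_force: 41.0
```

```bash
python3 - <<'E'
from h import *
grasp('',(.6114,.0674),8.5,.12)
E
```

```text
pos [ 0.5809 -0.129   0.1703] shift [-5.84 18.99  5.05] tool turn -0.3
```

Call:
servo_tool(increments=[[[3.8, -1.4, 4.6, 0, 0], [3.8, -2.8, 9.2, 0, -0.3], [3.8, -4.2, 13.8, 0, -0.3], [3.8, -5.65, 18.4, 2, -0.3], [3.8, -5.65, 18.9, 5, -0.3]]])

```text
t: 31.6
tool_pos: [0.6109, 0.0688, 0.123]
tool_rot: [-0.249, 3.128, 0.002]
contact_force: [0.2, -1.0, -1.2]
opening: 0.0425
grip_force: 41.1
```

Call:
servo_tool(increments=[[[3.8, 0, 0, 3, 0], [3.8, 0, 0, 5, 0], [3.8, 0, 0, 5, 0], [3.8, 0, 0, 5, 0], [3.8, 0, 0, 5, 0]]])

```text
t: 32.1
tool_pos: [0.6106, 0.0641, 0.0738]
tool_rot: [-0.241, 3.131, -0.0]
contact_force: [-0.3, 0.9, -0.3]
opening: 0.0425
grip_force: 41.2
```

```bash
python3 - <<'E'
from h import *
P=(.6114,.0674)
place('',P,(-1.8,.7));snap('wrist','w20');handauto('w20')
E
```

```text
pos [0.6106 0.0641 0.0738] x yaw 188.82 shift [0.05 0.25 1.63]
corners (np.float64(256.5), np.float64(234.0)) (np.float64(383.5), np.float64(234.2))
plate top below TCP mm 34.1 centre offset tool mm [-0.6  0.8 34. ] turn deg 0.1
plate top below TCP mm 27.0 centre offset tool mm [ 1.3  0.8 26.9] turn deg 0.1
```

Call:
servo_tool(increments=[[[3.8, 0.05, 0.25, 0, 0.3], [3.8, 0.05, 0.25, 0, 0.3], [3.8, 0.05, 0.25, 0.7, 0.3], [3.8, 0.05, 0.25, 0.9, 0.3], [3.8, 0.05, 0.25, 0.9, 0.3]]])

```text
t: 32.65
tool_pos: [0.6088, 0.0667, 0.0632]
tool_rot: [0.234, -3.132, -0.0]
contact_force: [0.1, 0.1, -0.4]
opening: 0.0422
grip_force: 41.2
```

```bash
python3 - <<'E'
from h import *
place('',(.6114,.0674),(-1.8,.7))
E
```

```text
pos [0.6088 0.0667 0.0632] x yaw 188.54 shift [-0.09 -0.04  0.57]
```

Call:
servo_tool(increments=[[[3.8, -0.07, -0.03, 0, 0], [3.8, -0.07, -0.03, 0.2, 0], [3.8, -0.07, -0.03, 0.4, 0], [3.8, -0.07, -0.03, 0.5, 0], [3.8, -0.07, -0.03, 0.5, 0]]])

```text
t: 33.15
tool_pos: [0.6098, 0.0665, 0.0593]
tool_rot: [0.234, -3.132, 0.0]
contact_force: [-2.9, 0.6, 4.5]
opening: 0.0421
grip_force: 41.4
```

Call:
servo_tool(increments=[[[3.8, 0, 0, 0, 0], [6, 0, 0, 0, 0], [6, 0, 0, 0, 0], [6, 0, 0, -2, 0], [6, 0, 0, -5, 0]]])

```text
t: 33.65
tool_pos: [0.6078, 0.0665, 0.1062]
tool_rot: [0.233, -3.127, -0.001]
contact_force: [-0.0, -0.4, 0.2]
opening: 0.0598
grip_force: 0.0
```

Call:
servo_tool(increments=[[[3, 2, 1.5, -4, 0], [0, 4.2, 3, -8, 0], [0, 4.2, 3, -8, 0], [0, 4.2, 3, -8, 0]]])

```text
t: 34.05
tool_pos: [0.5643, 0.0902, 0.1902]
tool_rot: [-0.235, 3.129, -0.0]
contact_force: [-0.9, -0.9, -0.9]
opening: 0.0021
grip_force: 0.0
```

```bash
python3 - <<'E'
from h import *
snap('wrist','w21')
for p in [(.5166,.1342),(.5284,.0550),(.5996,.1466),(.6114,.0674)]:stud('w21',p,.029,.043)
crop('w21',170,60,490,300,2.5,'w21c')
snap('side','s5');snap('top','t5')
for p in[(.5166,.1342),(.5284,.0550),(.5996,.1466),(.6114,.0674)]:togo([*p,.1])
E
```

```text
w21 n 2318 centre 0.5162 0.1345 size 62.5 51.3 yaw deg 8.4
w21 n 2427 centre 0.5273 0.0546 size 62.9 50.9 yaw deg 8.3
w21 n 1595 centre 0.5984 0.1466 size 63.9 51.2 yaw deg 8.3
w21 n 1367 centre 0.6097 0.0675 size 63.0 50.9 yaw deg 8.8
t 34.2 pos [0.5631 0.0897 0.1867] x [-0.989 -0.148  0.003] z [-0.003 -0.    -1.   ] q6 -1.69
shift cm [3.91 5.09 8.68]
t 34.2 pos [0.5631 0.0897 0.1867] x [-0.989 -0.148  0.003] z [-0.003 -0.    -1.   ] q6 -1.69
shift cm [ 3.92 -2.92  8.68]
t 34.2 pos [0.5631 0.0897 0.1867] x [-0.989 -0.148  0.003] z [-0.003 -0.    -1.   ] q6 -1.69
shift cm [-4.48  5.09  8.65]
t 34.2 pos [0.5631 0.0897 0.1867] x [-0.989 -0.148  0.003] z [-0.003 -0.    -1.   ] q6 -1.69
shift cm [-4.48 -2.92  8.65]
```

View pics/w21c.png

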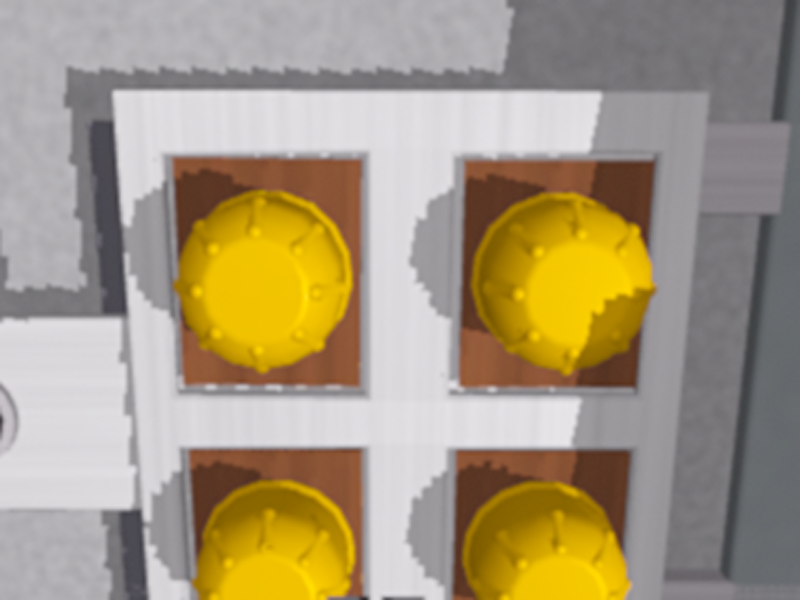

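All four plates lie inside their rims, with gaps visible all round (crop (265,270), (555,275), (275,525), (545,525)). I'll tap pockets A and C gently with the closed fingers to confirm they are down.

Call:
servo_tool(increments=[[[0, 2, -1.5, 4, 0], [0, 3.9, -2.9, 8, 0], [0, 3.9, -2.9, 9.5, 0], [0, 3.9, -2.9, 9.5, 0], [0, 3.9, -2.9, 10, 0]]])

```text
t: 34.7
tool_pos: [0.5312, 0.0555, 0.0897]
tool_rot: [-0.234, 3.131, -0.0]
contact_force: [0.2, -0.6, 1.3]
opening: -0.0001
grip_force: 0.0
```

Call:
servo_tool(increments=[[[0, 0, 0, 0.3, 0], [0, 0, 0, 0.5, 0], [0, 0, 0, 0.7, 0], [0, 0, 0, 0.7, 0]]])

```text
t: 35.1
tool_pos: [0.5306, 0.0557, 0.0831]
tool_rot: [-0.234, 3.13, -0.0]
contact_force: [0.4, 0.2, 4.0]
opening: 0.0
grip_force: 1.5
```

Call:
servo_tool(increments=[[[0, 0, 0, -2, 0], [0, -4, 0, -3, 0], [0, -8.4, 0, -2, 0], [0, -8.4, 0, 0, 0], [0, -8.4, 0, 0, 0]]])

```text
t: 35.6
tool_pos: [0.6158, 0.0681, 0.0831]
tool_rot: [-0.234, 3.128, -0.001]
contact_force: [2.7, 1.1, 4.5]
opening: -0.0005
grip_force: 2.4
```

Call:
servo_tool(increments=[[[0, 0, 0, 0.1, 0], [0, 0, 0, 0.1, 0]]])

```text
t: 35.8
tool_pos: [0.615, 0.0681, 0.083]
tool_rot: [-0.234, 3.127, -0.001]
contact_force: [2.9, 0.6, 5.8]
opening: -0.0001
grip_force: 2.4
```

Call:
servo_tool(increments=[[[0, 0, 0, -3, 0], [0, 2, -2, -7, 0], [0, 2, -6, -8, 0], [0, 2, -6, -8, 0]]])

```text
t: 36.2
tool_pos: [0.603, 0.0024, 0.164]
tool_rot: [-0.228, 3.128, -0.004]
contact_force: [-0.2, 0.1, -0.3]
opening: 0.0005
grip_force: 0.0
```

```bash
python3 - <<'E'
from h import *
togo([.587,-.0315,.16]);snap('wrist','w22')
for p in [(.5166,.1342),(.5284,.0550),(.6114,.0674)]:stud('w22',p,.029,.043)
E
```

```text
t 36.2 pos [0.603  0.0024 0.164 ] x [-0.989 -0.145 -0.005] z [ 0.005 -0.002 -1.   ] q6 -1.83
shift cm [ 2.08 -3.12  0.4 ]
w22 n 3310 centre 0.5161 0.1336 size 62.5 52.6 yaw deg 8.4
w22 n 3342 centre 0.5274 0.0546 size 63.2 52.1 yaw deg 8.0
w22 n 2180 centre 0.6094 0.0673 size 63.4 52.0 yaw deg 9.0
```

Fingertip contact at TCP z 0.083 matches a fully seated crown, 64 mm high. Now I'll push the tray home from in front of its knob.

Call:
servo_tool(increments=[[[0, 1, -4, 0, 0], [0, 2.1, -8.3, 0, 0], [0, 2.1, -8.3, 4, 0], [0, 2.1, -8.3, 8, 0], [0, 2.1, -8.3, 10.6, 0]]])

```text
t: 36.75
tool_pos: [0.5901, -0.0783, 0.05]
tool_rot: [0.233, -3.126, -0.004]
contact_force: [-0.8, -0.9, -1.4]
opening: -0.0001
grip_force: 0.0
```

Call:
servo_tool(increments=[[[0, 0, 0, 0, 0], [0, 0, 0.7, 0, 0], [0, 0, 1.4, 0, 0], [0, 0, 2.1, 0, 0], [0, 0, 2.8, 0, 0]]])

```text
t: 37.25
tool_pos: [0.5905, -0.0518, 0.0568]
tool_rot: [-0.235, 3.129, -0.004]
contact_force: [1.1, -3.2, 1.7]
opening: 0.0002
grip_force: 1.7
```

```bash
python3 - <<'E'
from h import *
togo([.587,-.0315,.058]);togo([.5535,.1780-.0265,.058])
E
```

```text
t 37.25 pos [ 0.5905 -0.0518  0.0568] x [-0.989 -0.149 -0.003] z [ 0.004 -0.002 -1.   ] q6 -1.93
shift cm [ 0.04  2.06 -0.12]
t 37.25 pos [ 0.5905 -0.0518  0.0568] x [-0.989 -0.149 -0.003] z [ 0.004 -0.002 -1.   ] q6 -1.93
shift cm [ 0.62 20.66 -0.18]
```

Call:
servo_tool(increments=[[[0, 0, 1.5, 0, 0], [0, 0, 3, 0, 0], [0, 0, 4.5, 0, 0], [0, 0, 6, 0, 0], [0, 0, 7.5, 0, 0]]])

```text
t: 37.75
tool_pos: [0.5782, 0.0235, 0.0551]
tool_rot: [-0.234, 3.132, -0.0]
contact_force: [1.9, -3.5, 2.5]
opening: 0.0003
grip_force: 1.9
```

Call:
servo_tool(increments=[[[0, 0, 1.5, 0, 0], [0, 0, 3, 0, 0], [0, 0, 4.5, 0, 0], [0, 0, 6, 0, 0], [0, 0, 7.5, 0, 0]]])

```text
t: 38.25
tool_pos: [0.5666, 0.0977, 0.0546]
tool_rot: [0.234, -3.133, 0.0]
contact_force: [4.0, -3.5, 1.7]
opening: 0.0001
grip_force: 1.9
```

Call:
servo_tool(increments=[[[0, 0, 1.3, 0, 0], [0, 0, 2.6, 0, 0], [0, 0, 3.8, 0, 0], [0, 0, 4.6, 0, 0], [0, 0, 5.2, 0, 0]]])

```text
t: 38.75
tool_pos: [0.5585, 0.1486, 0.0543]
tool_rot: [0.235, -3.132, 0.0]
contact_force: [0.8, -3.9, 1.2]
opening: -0.0003
grip_force: 1.6
```

```bash
python3 - <<'E'
from h import *
togo([.5535,.178-.0265,.058])
d=ctrl.get_obs()['tool_pos']-[.534,.308,0];print('press',d@[.9891,.1474,0],d@[-.1474,.9891,0])
E
```

```text
t 38.75 pos [0.5585 0.1486 0.0543] x [-0.989 -0.149  0.001] z [-0.001 -0.    -1.   ] q6 -1.59
shift cm [ 0.45  0.36 -0.37]
press 0.0007572778958735982 -0.16126612538577656
```

Push to the stop.

Call:
servo_tool(increments=[[[0, 0, 0.4, 0, 0], [0, 0, 0.7, 0, 0], [0, 0, 0.9, 0, 0], [0, 0, 0.9, 0, 0]]])

```text
t: 39.15
tool_pos: [0.5581, 0.1518, 0.0546]
tool_rot: [0.234, -3.131, 0.015]
contact_force: [0.8, -21.8, 3.5]
opening: -0.0
grip_force: 5.3
```

Call:
servo_tool(increments=[[[0, 0, 0.3, 0, 0], [0, 0, 0.6, 0, 0], [0, 0, 0.6, 0, 0]]])

```text
t: 39.45
tool_pos: [0.5584, 0.1523, 0.0557]
tool_rot: [0.233, -3.131, 0.031]
contact_force: [-0.5, -46.2, 9.9]
opening: 0.0003
grip_force: 11.7
```

The tray is against its stop. Now back off, rise, and go round to the far side of the lever ball.

Call:
servo_tool(increments=[[[0, 0, -1.5, 0, 0], [0, 0, -3, -4, 0], [0, 0, -3, -9, 0], [0, 0, -3, -14, 0], [0, 0, -3, -19, 0]]])

```text
t: 39.95
tool_pos: [0.5602, 0.1332, 0.2456]
tool_rot: [0.233, -3.13, -0.002]
contact_force: [1.5, 0.8, -0.6]
opening: 0.0002
grip_force: 0.0
```

Call:
servo_tool(increments=[[[0, -1, 0, -5, 0], [0, -3, 4, -10, 0], [0, -5, 8, -10, 0], [0, -7, 12, -10, 0], [0, -7, 12, -10, 0]]])

```text
t: 40.45
tool_pos: [0.6126, 0.267, 0.3435]
tool_rot: [0.241, -3.13, -0.004]
contact_force: [-1.4, 0.2, -0.5]
opening: 0.0
grip_force: 0.0
```

```bash
python3 - <<'E'
from h import *
snap('top','t6');togo([.6036,.319,.34])
snap('wrist','w23');print('ball',w2pix('w23',[.5577,.3122,.27]),'tray knob',w2pix('w23',[.5535,.178,.061]))
im=cv2.imread('pics/w23.png');g=im.max(2);u,v=w2pix('w23',[.5577,.3122,.27]).astype(int)
m=(g<45).astype(np.uint8);n,L,s,c=cv2.connectedComponentsWithStats(m)
for i in range(1,n):
    if s[i,4]>150:print(s[i],c[i].round(1))
E
```

```text
t 40.5 pos [0.6122 0.2651 0.343 ] x [-0.988 -0.152  0.003] z [-0.003  0.001 -1.   ] q6 -1.43
shift cm [0.03 5.46 0.31]
ball [429.50809821 182.08874726] tray knob [239.80052648 126.13095019]
[233 114  23  23 416] [243.7 124.9]
[ 399  150   59   59 1687] [420.6 177. ]
[316 300   8  58 357] [319.9 325.4]
[    0   332   640   148 42719] [320.8 428.7]
```

Call:
servo_tool(increments=[[[0, 0, 4, 0, 0], [0, 0, 5.4, 0, 0], [0, 0, 5.4, 4, 0], [0, 0, 5.4, 6.8, 0], [0, 0, 5.4, 6.8, 0]]])

```text
t: 41.05
tool_pos: [0.602, 0.3136, 0.2701]
tool_rot: [0.232, -3.122, 0.005]
contact_force: [0.2, -0.2, 0.1]
opening: 0.0003
grip_force: 0.0
```

Call:
servo_tool(increments=[[[0, 2, 0, 0, 0], [0, 4.4, 0, -0.3, 0], [0, 6.75, 0, 0.3, 0], [0, 8.9, 0, 1.4, 0], [0, 9.9, 0, 2.1, 0]]])

```text
t: 41.55
tool_pos: [0.5074, 0.3005, 0.259]
tool_rot: [-0.232, 3.127, 0.003]
contact_force: [3.9, 1.1, 2.1]
opening: -0.0001
grip_force: 1.8
```

```bash
python3 - <<'E'
from h import *
d=ctrl.get_obs()['tool_pos']-[.5344,.3087,0];print('press',d@[.9891,.1474,0],d@[-.1474,.9891,0],d[2]);print(ctrl.get_obs()['contact_force'])
snap('top','t7');im=cv2.imread('pics/t7.png');crop('t7',165,185,335,305,4.7,'x7')
g=im.max(2)[185:305,165:335];n,L,s,c=cv2.connectedComponentsWithStats((g<40).astype(np.uint8))
for i in range(1,n):
    if s[i,4]>20:print(s[i],c[i].round(1)+[165,185])
for th in(1.6,1.2,1.0,.9,.8,.6):print(th,w2pix('t7',[*(np.array([.5542,.3116])-.12*np.cos(th)*np.array([.9891,.1474])),.15+.12*np.sin(th)]).round(1))
E
```

```text
press -0.027870928153485575 -0.004093329730341465 0.2589716675351692
[3.8687574  1.13908556 2.11734222]
[ 28   9  13  27 139] [199.6 206.9]
[ 34  34  25  60 319] [212.7 245.1]
[96 52  8  9 52] [264.2 240.7]
[18 55 16  9 73] [191.9 245.2]
[ 0 67  6 18 53] [166.4 262.4]
[ 0 93  6 11 22] [167.5 283.5]
[48 93 10 17 50] [217.8 285.9]
[ 54 109   8  11  25] [222.8 298.9]
1.6 [199.  221.7]
1.2 [201.4 240.5]
1.0 [203.3 249.5]
0.9 [204.3 253.7]
0.8 [205.4 257.7]
0.6 [207.7 264.6]
```

Call:
servo_tool(increments=[[[0, 0, 0.4, -4.5, 0], [0, 2.8, 0.4, -5, 0], [0, 3, 0.4, -2.5, 0], [0, 3.1, 0.4, -1.1, 0], [0, 4.6, 0.4, 0.7, 0]]])

```text
t: 42.1
tool_pos: [0.4604, 0.2985, 0.2552]
tool_rot: [0.234, -3.131, -0.003]
contact_force: [-13.7, -2.5, 19.4]
opening: 0.0002
grip_force: 10.0
```

Call:
servo_tool(increments=[[[0, 0.6, 0, 1, 0], [0, 1.1, 0, 2, 0], [0, 1.5, 0, 3.2, 0], [0, 1.8, 0, 4.4, 0], [0, 1.8, 0, 4.4, 0]]])

```text
t: 42.6
tool_pos: [0.4419, 0.2948, 0.203]
tool_rot: [0.233, -3.129, 0.001]
contact_force: [-0.7, 0.2, -0.1]
opening: -0.0002
grip_force: 0.0
```

```bash
python3 - <<'E'
from h import *
d=ctrl.get_obs()['tool_pos']-[.5344,.3087,0];print('press',d@[.9891,.1474,0],d@[-.1474,.9891,0],d[2]);print(ctrl.get_obs()['contact_force'])
E
```

```text
press -0.09355350512279346 -8.214173609774438e-05 0.2030006846316741
[-0.66253813  0.24989197 -0.05726846]
```

Call:
servo_tool(increments=[[[0, 0, 0, -4, 0], [0, 0, 0, -8, 0], [0, 0, 0, -12, 0], [0, 0, 0, -12, 0]]])

```text
t: 43.0
tool_pos: [0.4455, 0.2959, 0.3323]
tool_rot: [-0.232, 3.123, 0.006]
contact_force: [0.4, -0.2, 1.0]
opening: 0.0001
grip_force: 0.0
```

```bash
python3 - <<'E'
from h import *
snap('wrist','w24');im=cv2.imread('pics/w24.png').max(2)
n,L,s,c=cv2.connectedComponentsWithStats((im<45).astype(np.uint8))
for i in range(1,n):
    if s[i,4]>150:print(s[i],c[i].round(1))
a=np.load('pics/w24.npz')
for th in(0,.1,.2,.3,.4,.6,.8):
    p=[*(np.array([.5542,.3116])-.12*np.cos(th)*np.array([.9891,.1474])),.15+.12*np.sin(th)]
    dep=np.linalg.norm(np.array(p)-a['C'][:3,3]);print(th,w2pix('w24',p).round(1),'diam',round(a['K'][0,0]*.03/dep,1))
E
```

```text
[490  52  34  58 209] [498.5  79.6]
[502  58  25  46 181] [519.8  79. ]
[525  64  34  56 228] [533.1  91.1]
[537  70  25  45 196] [554.6  90.5]
[299 193  37  38 624] [312.7 208.7]
[187 259  24  28 463] [198.8 272.2]
[    0   300   640   180 45262] [319.6 428.5]
[284 312  16  12 162] [292.1 318.1]
[340 313  17  11 152] [347.6 318.3]
0 [317.6 205.6] diam 38.3
0.1 [317.5 209.8] diam 39.8
0.2 [317.5 215.9] diam 41.3
0.3 [317.5 224. ] diam 42.8
0.4 [317.4 234.2] diam 44.4
0.6 [317.4 261. ] diam 47.3
0.8 [317.3 295.6] diam 49.4
```

The ball is now at about (317,212), which puts the lever within about 0.1 rad of closed. I'll press it down to the stop.

Call:
servo_tool(increments=[[[0, 0.6, 0, 4, 0], [0, 0.6, 0, 8, 0], [0, 0.6, 0, 11.5, 0], [0, 0.6, 0, 13, 0], [0, 0.6, 0, 13.6, 0]]])

```text
t: 43.55
tool_pos: [0.4356, 0.2935, 0.1864]
tool_rot: [0.233, -3.127, 0.004]
contact_force: [-3.1, -2.0, 6.1]
opening: -0.0002
grip_force: 2.5
```

Call:
servo_tool(increments=[[[0, 0, 0, 0.4, 0], [0, 0, 0, 0.8, 0], [0, 0, 0, 1.1, 0], [0, 0, 0, 1.3, 0], [0, 0, 0, 1.3, 0]]])

```text
t: 44.05
tool_pos: [0.4382, 0.2947, 0.1831]
tool_rot: [-0.234, 3.131, -0.0]
contact_force: [-13.7, -7.8, 25.6]
opening: -0.0001
grip_force: 12.7
```

```bash
python3 - <<'E'
from h import *
o=ctrl.get_obs();d=o['tool_pos']-[.5344,.3087,0];print('press',d@[.9891,.1474,0],d@[-.1474,.9891,0],d[2]);print(o['contact_force'])
E
```

```text
press -0.0971899903338019 0.00035497613683637547 0.18311916873191245
[-13.70910215  -7.77374004  25.62928698]
```

Call:
servo_tool(increments=[[[0, 0, 0, 0.2, 0], [0, 0, 0, 0.3, 0], [0, 0, 0, 0.3, 0]]])

```text
t: 44.35
tool_pos: [0.4383, 0.2948, 0.1829]
tool_rot: [-0.235, 3.131, -0.0]
contact_force: [-19.7, -9.8, 37.4]
opening: 0.0001
grip_force: 18.5
```

Call:
servo_tool(increments=[[[0, 0, 0, -4, 0], [0, 0, 0, -8, 0], [0, 0, 0, -12, 0], [0, 0, 0, -14, 0], [0, 0, 0, -14, 0]]])

```text
t: 44.85
tool_pos: [0.4395, 0.2953, 0.3193]
tool_rot: [-0.233, 3.122, 0.006]
contact_force: [-0.0, 0.5, -0.1]
opening: 0.0
grip_force: 0.0
```

```bash
python3 - <<'E'
from h import *
snap('wrist','w25');im=cv2.imread('pics/w25.png').max(2)
n,L,s,c=cv2.connectedComponentsWithStats((im<45).astype(np.uint8))
for i in range(1,n):
    if s[i,4]>400:print(s[i],c[i].round(1))
for th in(0,.1,.2):
    print(th,w2pix('w25',[*(np.array([.5542,.3116])-.12*np.cos(th)*np.array([.9891,.1474])),.15+.12*np.sin(th)]).round(1))
print(w2pix('w25',[.553,.181,.061]))
snap('top','t9')
a,b=[cv2.imread(f'pics/{n}.png').astype(int) for n in('top0','t9')]
print('knob',w2pix('t9',[.553,.181,.061]))
# bystander check: pixel change around each
for n,u,v in[('ball',286,163),('can',366,167),('spool',394,214),('tape',396,252),('bowl',468,334),('brush',443,198),('sciss',157,308)]:
    print(n,abs(a-b)[v-22:v+22,u-22:u+22].mean().round(1))
E
```

```text
[298 197  37  37 606] [312.1 212.8]
[183 268  24  29 492] [195.1 281.9]
[    0   332   640   148 44179] [317.6 429.1]
0 [317.2 217. ]
0.1 [317.1 221.8]
0.2 [317.1 228.6]
[193.72520925 289.26220892]
knob [261.76489061 239.62080029]
ball 7.0
can 7.0
spool 7.2
tape 7.4
bowl 8.1
brush 7.4
sciss 34.5
```

```bash
python3 -c "
from station import ctrl
print(ctrl.finish_job())"
```

```text
the job is handed in; nothing more can be done
None
```

I handed the job in with all four studs seated in their own pockets, the tray fully home and the lever down at its stop. The other things looked unmoved except for the scissors, where the camera check was inconclusive: the picture changed there, probably the arm or its shadow, since the gripper never went near them.

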